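Make up two machine service kits

TASK

Make up the two service kits from the stock at the back of the bench: the blue tray gets the white cutter case, the green card box (one in each square pocket, either way round) and the opal white lamp; the red tray gets the yellow cutter case in its square pocket and the amber lamp. Put all three boxes in first, upright and down flat on the pocket floor, and leave the lamps in their nests until that is done; then lower each glass lamp gently, cap up, into the round dimple of its tray, without dropping it or pressing it down. Leave the orange card box where it stands.

Things in the scene. Friction and masses are not known exactly. Their poses are not given: they have to be found in the camera images.
- blue_tray: blue kit tray, fixed, 90 x 258 mm (x, y; plus 9 mm end lips), 12 mm high. Origin: centre of underside. Square pockets 60 x 60 mm, 8 mm deep (floor 4 mm above the bench) at y = +85 and -85 mm; round dimple, 26 mm wide, 8 mm deep, at the middle (0, 0): a lamp's glass seats on its edge with the lamp's origin 5.5 mm above the bench.
- red_tray: red kit tray, fixed, 90 x 173 mm (x, y; plus 9 mm end lips), 12 mm high. Origin: centre of underside. Square pocket 60 x 60 mm, 8 mm deep (floor 4 mm above the bench) at x = 0, y = +42.5 mm; round dimple, 26 mm wide, 8 mm deep, at x = 0, y = -42.5 mm: a lamp's glass seats on its edge with the lamp's origin 5.5 mm above the bench.
- white_case: white plastic cutter case, 35 x 35 x 42 mm high. Origin at the centre of its underside, z up, sides along x and y. Loose, about 50 g, standing upright on the bench; grasp across two facing sides.
- green_box: green card box with a white label, 36 x 41 x 45 mm high (x, y, z). Origin at the centre of its underside, z up, sides along x and y. Loose, about 50 g, standing upright on the bench; grasp across two facing sides.
- yellow_case: yellow plastic cutter case, 34 x 34 x 41 mm high. Origin at the centre of its underside, z up, sides along x and y. Loose, about 50 g, standing upright on the bench; grasp across two facing sides.
- orange_box: orange card box with a white label, 36 x 32 x 40 mm high, standing among the stock; it belongs to neither kit and stays where it is. Origin at the centre of its underside. Loose.
- opal_lamp: opal white lamp, 62 mm high, 60 g: glass cylinder 36 mm wide with a hemispherical lower end, 15 mm brass cap on top. Origin: lowest point of the glass; z up its axis. Grasp the glass 18 to 38 mm above the origin. Stands glass down in the dimple of a fixed grey foam nest, 56 x 56 x 14 mm, origin 7.5 mm above the bench. Fragile: do not drop it or press it down.
- amber_lamp: amber lamp, 62 mm high, 60 g: glass cylinder 36 mm wide with a hemispherical lower end, 15 mm brass cap on top. Origin: lowest point of the glass; z up its axis. Grasp the glass 18 to 38 mm above the origin. Stands glass down in the dimple of a fixed grey foam nest, 56 x 56 x 14 mm, origin 7.5 mm above the bench. Fragile: do not drop it or press it down.
There are look-alikes about, which are no part of the job. Several things look just like the yellow_case: the one meant starts farthest to the robot's right.

How it is judged:
By the outcome, as a careful person would: the job done as asked, in the order asked, and still so for the second after the job is handed in, with the robot touching nothing.
It also fails if it takes over 128 s, if anything falls off the work surface, if the arm or the gripper's body presses on something with over 40 N, if the wrist force passes 120 N, or if a joint passes its speed limit or range.

ROBOT

A 7-joint arm with a two-finger parallel gripper is mounted at the origin on a cart in front of the work surface, level with it; the furniture and walls round the work are solid. World frame = base frame: x ahead of the robot, y to its left, z up, the work surface at z = 0. Lengths are in m, angles in rad, forces in N, time in s.
With the tool pointing down it reaches from about 0.4 to 0.85 m from the base axis. Payload 10.4 kg.
Tool frame: the origin (TCP) lies on the centre line of the jaws, within the pads' length; the fingertips stand bot.tcp_to_tips ahead of it and the grasp point (between the pads) lies 2 mm behind it (bot.tcp_to_tips is the distance from the TCP to the fingertips, in m); z points along the fingers, y is the direction in which the jaws open and shut (so a half turn about z gives the same grasp; the last joint's range is limited). The gripper opens to 87 mm and grips with 3 to 60 N. Pads are 19 mm wide; open, the fingers measure 117 mm over their backs; the gripper's body (75 mm by 190 mm) begins 51 mm behind the grasp point.
Start: joints at [-1.329, 0.332, -0.065, 1.46, 0.022, 1.35, -0.088], TCP at [0.164, 0.603, 0.208] pointing down, gripper open.
Joint ranges: [-2.6, 2.6], [-0.5, 2.12], [-1.47, 1.34], [0.16, 2.42], [-1.27, 4.41], [0.06, 2.06], [-2.6, 2.6]. Speed limits (rad/s): [2.22, 2.22, 2.79, 2.79, 3.14, 3.14, 3.14].

INTERFACE

Orientations are given as a 3x3 rotation matrix whose columns are the frame's x, y, z axes.
In Python, from bench import state, imaging, ticket, bot gives the robot as it stands.
- The arm moves only by the tool servo_tool, never from a script. Its argument "plan" is a list of rows, each an object of numbers: "dx", "dy", "dz": the shift along the tool's x, y, z in mm; "turn": the turn about the tool's z in rad. In form: [{"dx": .., "dy": .., "dz": .., "turn": ..}, ...]. A call has 1 to 8 rows; each row is the pose to reach, as a shift and turn from the pose measured when the call began, along the tool's axes at that moment; what a row does not reach only later rows make up. A row lasts 1/10 s, in which the tool goes at most 50 mm and 8.59 degrees, less where a joint would pass 70% of its speed; a pose out of reach is approached as far as the arm can. A call with a gripper value outside its range is refused whole. "jaw" is the opening, from -1 (shut) to 1 (fully open), set as the call begins (left out, the last holds). The fingers move at their own pace and stop on an object; the grip force is fixed at half the most. Time passes only in rows, so rows that repeat a pose let the fingers close. It gives the time, the measured TCP pose, the force and the opening at its end, in the units of the state.
- state(): the state, without advancing time (a new reading comes with each control period).
- imaging.grab_frame(name): name is "scene" or "top"; returns (picture, depth): 400x640x3 uint8, red, green, blue; 400x640 float32, m along the optical axis (not along the pixel's ray), 0 where there is no reading.
- imaging.calibration(name): a dict with "fx", "fy", "cx", "cy" (pixels), "dist_coeffs" ([k1, k2, p1, p2, k3] as OpenCV has them; the pictures are not rectified), "R" (3x3) and "t" (3): a world point X has camera coordinates R X + t. Camera axes: x right, y down, z forward; pixel columns grow to the right and rows downward; lengths in m; the calibration is good to about 2 mm. A picture is of the moment at which its call begins. calibration takes no time and is no camera call.
- ticket.close_job(): hands the job in, once; it reports no verdict.
The state is a dict: "time_s": time; "joint_pos": joint angles; "joint_velocities": joint speeds; "joint_efforts": joint torques, N m; "tool_pos": TCP position; "tool_rot": TCP orientation; "ft_force": force on the tool from outside, world axes, zero at the start; "wrist_torque": the same for the moment, N m; "gripper_width": finger opening in m.
Only numpy, scipy, OpenCV 4.12 (cv2) and the standard library are available. Lean on these libraries where they do the work, as an engineer would, in place of code of your own. Each camera call takes 0.05 s, during which the arm holds its last target. There are 200 camera calls.

## Working session

There is one attempt and no reset: what is moved stays moved. The work goes in short steps, Python scripts to look and compute and a tool call to move; the robot and the scene stay as the last step left them, time stands still between calls to the robot, and variables do not carry over. Pictures are saved under pics/ and viewed, about 12 in all and at most 16, crops included, and the job is handed in when it is done.

Besides the shell and the picture viewer there is one more tool, called after "Request:" as name(argument=value, ...), one argument or row to a line, values as JSON. servo_tool: Moves the arm, as the interface text tells. Its arguments: {"type":"object","properties":{"plan":{"type":"array"},"jaw":{"type":"number"}},"required":["plan"]}

```bash
mkdir -p pics; ls
python3 - <<'E'
from bench import state, imaging, ticket, bot
import numpy as np, cv2
s=state(); print(s['time_s'],s['tool_pos'],s['tool_rot'],s['gripper_width'],bot.tcp_to_tips)
for n in ('scene','top'):
    p,d=imaging.grab_frame(n); c=imaging.calibration(n)
    cv2.imwrite(f'pics/{n}0.png',p[:,:,::-1]); np.savez(f'{n}0.npz',p=p,d=d)
    print(n,{k:np.round(v,3).tolist() for k,v in c.items()})
E
```

```text
pics
0.0 [0.163445   0.6028218  0.20675383] [[-9.65150928e-01  2.61693681e-01 -3.23413537e-04]
 [ 2.61693875e-01  9.65149928e-01 -1.38965322e-03]
 [-5.15209129e-05 -1.42586043e-03 -9.99998982e-01]] 0.08731158921835093 0.017
scene {'fx': 378.577, 'fy': 378.577, 'cx': 325.837, 'cy': 206.636, 'dist_coeffs': [-0.086, 0.0, 0.0, 0.0, 0.0], 'R': [[-0.889, -0.458, 0.006], [-0.3, 0.573, -0.762], [0.346, -0.679, -0.647]], 't': [0.514, 0.169, 0.818]}
top {'fx': 422.435, 'fy': 422.435, 'cx': 323.75, 'cy': 195.973, 'dist_coeffs': [0.037, 0.0, 0.0, 0.0, 0.0], 'R': [[-0.028, -0.999, -0.02], [-0.991, 0.031, -0.131], [0.132, 0.016, -0.991]], 't': [0.085, 0.557, 0.968]}
```

View pics/top0.png

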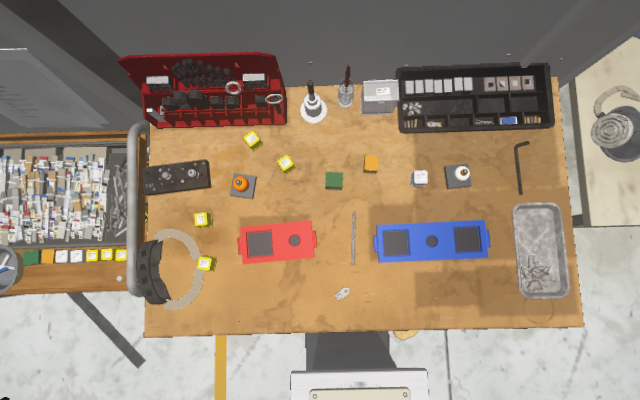

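View pics/scene0.png

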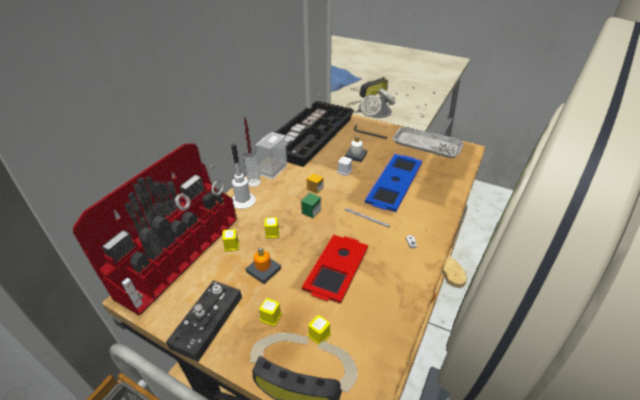

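The top view shows the trays: red (278,242), blue (432,241). The stock is green (334,181), orange (371,163), white case (420,177), opal lamp (461,174) and amber lamp (241,184). Image right is robot right (−y).

Yellow look-alikes are at (252,140), (286,163), (203,219) and (206,263). The one farthest right is (286,163).

```bash
cat > h.py <<'E'
import numpy as np, cv2
from bench import state, imaging
def cloud(p,d,n='top'):
    c=imaging.calibration(n); K=np.array([[c['fx'],0,c['cx']],[0,c['fy'],c['cy']],[0,0,1]])
    v,u=np.mgrid[:400,:640]
    q=cv2.undistortPoints(np.stack([u,v],-1).reshape(-1,1,2).astype(float),K,np.array(c['dist_coeffs'])).reshape(400,640,2)
    X=np.dstack([q*d[...,None],d])
    return (X-np.array(c['t']))@np.array(c['R'])
def near(W,c,r,z0,z1,ok):
    return W[ok&(np.hypot(W[...,0]-c[0],W[...,1]-c[1])<r)&(W[...,2]>z0)&(W[...,2]<z1)]
def rect(P):
    (a,b),(w,h),t=cv2.minAreaRect((P[:,:2]*1000).astype(np.float32)); return np.round([a,b,w,h,t],1)
E
python3 - <<'E'
from h import *
f=np.load('top0.npz'); p,d=f['p'],f['d']; W=cloud(p,d); ok=d>0
print('bench z',np.round([W[300,250,2],W[200,300,2],W[210,400,2]],4))
for n,u,v,z0,z1 in [('white',420,177,.03,.06),('green',334,181,.03,.06),('orange',371,163,.03,.06),('yellow',286,163,.03,.06),('yel2',252,140,.03,.06),('yel3',203,219,.03,.06),('opal',461,174,.035,.055),('opalcap',461,174,.06,.09),('opalnest',459,177,.009,.018),('amber',241,184,.035,.055),('ambercap',241,184,.06,.09),('ambnest',241,186,.009,.018)]:
    P=near(W,W[v,u],.045,z0,z1,ok)
    print(n,len(P),np.round(W[v,u],4), rect(P) if len(P)>3 else '', np.round(np.median(P[:,2]),4) if len(P) else '')
hsv=cv2.cvtColor(p,cv2.COLOR_RGB2HSV)
for n,(u,v),hl,r in [('red',(278,242),None,.13),('blue',(432,241),None,.16)]:
    H=hsv[...,0].astype(int); m=((H<6)|(H>174)) if n=='red' else ((H>100)&(H<130))
    m=m&(hsv[...,1]>140)&(hsv[...,2]>60)
    P=near(W,W[v,u],r,.006,.025,ok&m); print(n,len(P),rect(P),np.median(P[:,2]))
    Q=near(W,W[v,u],r,-.01,.009,ok&(hsv[...,2]<110)&~m)
    # dark pockets
    dm=(hsv[...,2]<110)&(np.hypot(W[...,0]-W[v,u,0],W[...,1]-W[v,u,1])<r)&ok&(hsv[...,1]<130)
    k,l,st,ce=cv2.connectedComponentsWithStats(dm.astype(np.uint8))
    for i in range(1,k):
        if st[i,4]>60: print('  dark',ce[i].round(1),st[i,4],rect(W[l==i]),np.median(W[l==i][:,2]).round(4))
cv2.imwrite('pics/crop0.png',cv2.resize(p[120:280,180:500,::-1],(800,400),interpolation=cv2.INTER_CUBIC))
E
```

```text
bench z [0.0003 0.0003 0.0004]
white 192 [ 0.5976 -0.1613  0.0397] [ 599.2 -160.3   31.9   31.6   88.6] 0.0407
green 271 [0.594  0.043  0.0428] [599.1  44.5  40.8  36.5  86.1] 0.0441
orange 207 [ 0.636  -0.0472  0.0365] [637.4 -46.6  31.8  36.4  83. ] 0.039
yellow 169 [0.6424 0.1571 0.0376] [644.4 159.9  31.1  30.8  32.7] 0.0402
yel2 167 [0.7012 0.2383 0.0399] [706.1 240.5  30.8  30.3  37.5] 0.0402
yel3 177 [0.513  0.3551 0.0409] [512.8 360.8  30.6  30.2   8.5] 0.0395
opal 147 [ 0.599  -0.2532  0.0547] [ 603.2 -257.3   33.1   33.5   86.1] 0.0491
opalcap 33 [ 0.599  -0.2532  0.0547] [ 603.7 -258.    13.9   10.2   31.8] 0.0662
opalnest 302 [ 0.593  -0.2497  0.0495] [ 604.1 -258.5   55.7   57.4    3.9] 0.0131
amber 138 [0.5915 0.262  0.0556] [595.9 265.9  33.5  32.8  87.6] 0.0497
ambercap 33 [0.5915 0.262  0.0556] [596.1 267.3  11.9  13.3   1.4] 0.066
ambnest 307 [0.5874 0.2629 0.0517] [596.6 267.9  56.7  56.2  80.4] 0.0133
red 1979 [455.3 185.5  88.6 189.1   3.7] 0.01101205864002326
blue 2358 [ 447.2 -185.8   86.2  271.3    1.1] 0.01080697309704906
  dark [466.7 239.3] 561 [ 448.3 -271.8   60.4   55.5   89.9] 0.0032
  dark [395.4 242.6] 504 [ 445.4 -101.    53.5   54.7    1.6] 0.0032
  dark [431.4 240.7] 84 [ 447.9 -187.4   22.4   21.6   88.7] 0.003
```

View pics/crop0.png

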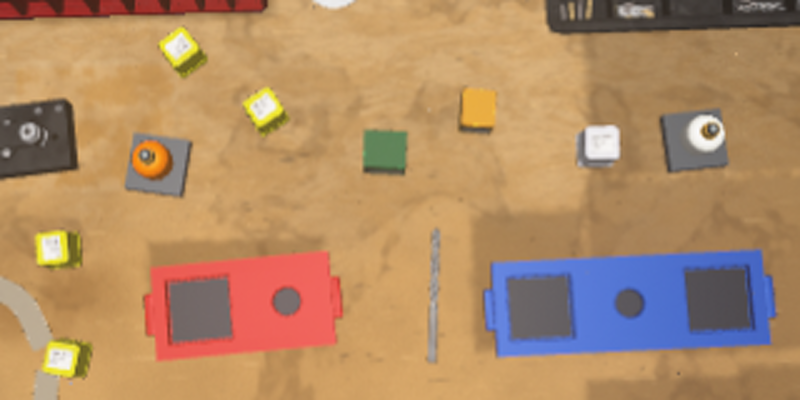

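The close crop shows the yellow case at (265,108) as the rightmost of the yellow ones, standing upright. The green, orange and white boxes, both lamps and both trays are all clear. I'll start with the yellow case.

```bash
cat > go.py <<'E'
import sys
from h import *
s=state(); R=np.array(s['tool_rot']); p=np.array(s['tool_pos'])*1000
a=np.degrees(np.arctan2(R[1,1],R[0,1]))
print('t',round(s['time_s'],2),'tcp',p.round(1),'jaw',round(a,1),'w',round(s['gripper_width']*1000,1),'F',np.round(s['ft_force'],1),'q',np.round(s['joint_pos'],2))
for arg in sys.argv[1:]:   # x,y,z,jaw  mm, deg
    t=np.array(arg.split(','),float); da=(t[3]-a+90)%180-90
    print(arg,'-> dx,dy,dz',(R.T@(t[:3]-p)).round(1),'turn',round(-np.radians(da),3))
E
python3 go.py 644.4,159.9,200,122.7 644.4,159.9,200,32.7
```

```text
t 0.1 tcp [163.5 602.9 206.8] jaw 74.8 w 87.1 F [ 0.4  0.3 -0.3] q [-1.33  0.33 -0.06  1.46  0.02  1.35 -0.09]
644.4,159.9,200,122.7 -> dx,dy,dz [-580.1 -301.7    7.3] turn -0.836
644.4,159.9,200,32.7 -> dx,dy,dz [-580.1 -301.7    7.3] turn 0.735
```

Request:
servo_tool(
  plan=[
    {"dx": -43,"dy": -22,"dz": 0,"turn": -0.1},
    {"dx": -86,"dy": -45,"dz": 0,"turn": -0.2},
    {"dx": -129,"dy": -67,"dz": 0,"turn": -0.3},
    {"dx": -172,"dy": -90,"dz": 0,"turn": -0.4},
    {"dx": -215,"dy": -112,"dz": 0,"turn": -0.5},
    {"dx": -258,"dy": -135,"dz": 0,"turn": -0.6},
    {"dx": -300,"dy": -156,"dz": 0,"turn": -0.7},
    {"dx": -340,"dy": -177,"dz": 0,"turn": -0.8},
  ],
)

```text
time_s: 0.9
tool_pos: [0.4465, 0.3412, 0.2069]
tool_rot: [[-0.858, -0.513, -0.0], [-0.513, 0.858, -0.002], [0.001, -0.001, -1.0]]
ft_force: [0.5, 0.5, -0.0]
gripper_width: 0.0872
```

```bash
python3 go.py 644.4,159.9,200,122.7
```

```text
t 0.9 tcp [446.5 341.2 206.9] jaw 120.9 w 87.2 F [ 0.5  0.5 -0. ] q [-0.81  0.19  0.09  1.64 -0.02  1.31  1.39]
644.4,159.9,200,122.7 -> dx,dy,dz [ -76.8 -257.1    7.1] turn -0.032
```

Request:
servo_tool(
  plan=[
    {"dx": -13,"dy": -44,"dz": 0,"turn": -0.02},
    {"dx": -26,"dy": -88,"dz": 0,"turn": -0.032},
    {"dx": -40,"dy": -132,"dz": 0,"turn": -0.032},
    {"dx": -54,"dy": -176,"dz": 10,"turn": -0.032},
    {"dx": -68,"dy": -220,"dz": 40,"turn": -0.032},
    {"dx": -76.8,"dy": -257,"dz": 70,"turn": -0.032},
    {"dx": -76.8,"dy": -257,"dz": 110,"turn": -0.032},
    {"dx": -76.8,"dy": -257,"dz": 117,"turn": -0.032},
  ],
)

```text
time_s: 1.7
tool_pos: [0.6416, 0.1574, 0.0843]
tool_rot: [[-0.843, -0.538, -0.009], [-0.538, 0.843, -0.005], [0.01, 0.001, -1.0]]
ft_force: [-1.2, 0.4, -0.2]
gripper_width: 0.0871
```

```bash
python3 go.py 644.4,159.9,30,122.7
python3 - <<'E'
from h import *
p,d=imaging.grab_frame('top'); q,_=imaging.grab_frame('scene')
a=cv2.resize(p[100:240,200:400,::-1],(400,280)); b=cv2.resize(q[180:320,180:380,::-1],(400,280))
cv2.imwrite('pics/g1.png',np.hstack([a,b]))
E
```

```text
t 1.7 tcp [641.6 157.4  84.3] jaw 122.6 w 87.1 F [-1.2  0.4 -0.2] q [-0.47  0.51  0.22  1.5  -0.11  1.16  1.91]
644.4,159.9,30,122.7 -> dx,dy,dz [-4.2  0.6 54.2] turn -0.002
```

View pics/g1.png

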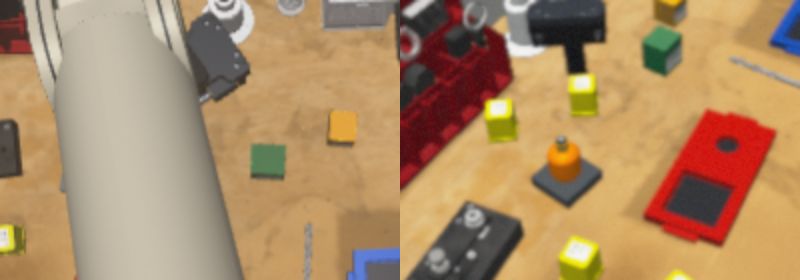

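The scene view shows the jaws over the right yellow case (582,95). The top view is blocked by the arm.

Request:
servo_tool(
  plan=[
    {"dx": -4.2,"dy": 0.6,"dz": 10,"turn": 0},
    {"dx": -4.2,"dy": 0.6,"dz": 25,"turn": 0},
    {"dx": -4.2,"dy": 0.6,"dz": 40,"turn": 0},
    {"dx": -4.2,"dy": 0.6,"dz": 50,"turn": 0},
    {"dx": -4.2,"dy": 0.6,"dz": 54,"turn": 0},
    {"dx": -4.2,"dy": 0.6,"dz": 54,"turn": 0},
    {"dx": -4.2,"dy": 0.6,"dz": 54,"turn": 0},
  ],
)

```text
time_s: 2.5
tool_pos: [0.6462, 0.1633, 0.0354]
tool_rot: [[-0.841, -0.541, -0.003], [-0.541, 0.841, -0.002], [0.004, 0.0, -1.0]]
ft_force: [-1.0, -0.4, -0.2]
gripper_width: 0.0875
```

Request:
servo_tool(
  plan=[
    {"dx": 0,"dy": 0,"dz": 0,"turn": 0},
    {"dx": 0,"dy": 0,"dz": 0,"turn": 0},
    {"dx": 0,"dy": 0,"dz": 0,"turn": 0},
    {"dx": 0,"dy": 0,"dz": 0,"turn": 0},
    {"dx": 0,"dy": 0,"dz": 0,"turn": 0},
    {"dx": 0,"dy": 0,"dz": 0,"turn": 0},
  ],
  jaw=-1,
)

```text
time_s: 3.1
tool_pos: [0.6462, 0.1633, 0.0354]
tool_rot: [[-0.841, -0.541, -0.003], [-0.541, 0.841, -0.002], [0.004, 0.0, -1.0]]
ft_force: [0.1, -0.3, -1.2]
gripper_width: 0.0468
```

```bash
python3 go.py 644.4,159.9,30,122.7 452.6,227.9,34.5,93.7 452.6,227.9,100,93.7
```

```text
t 3.1 tcp [646.2 163.3  35.4] jaw 122.8 w 46.8 F [ 0.1 -0.3 -1.2] q [-0.47  0.56  0.21  1.53 -0.13  1.07  1.91]
644.4,159.9,30,122.7 -> dx,dy,dz [ 3.3 -1.9  5.4] turn 0.001
452.6,227.9,34.5,93.7 -> dx,dy,dz [127.8 159.1   1.4] turn 0.507
452.6,227.9,100,93.7 -> dx,dy,dz [128.1 159.1 -64.1] turn 0.507
```

Request:
servo_tool(
  plan=[
    {"dx": 3.3,"dy": -1.9,"dz": 3,"turn": 0},
    {"dx": 3.3,"dy": -1.9,"dz": 5,"turn": 0},
    {"dx": 3.3,"dy": -1.9,"dz": 5,"turn": 0},
    {"dx": 3.3,"dy": -1.9,"dz": 5,"turn": 0},
  ],
  jaw=0.15,
)

```text
time_s: 3.5
tool_pos: [0.6444, 0.1599, 0.0303]
tool_rot: [[-0.841, -0.541, -0.003], [-0.541, 0.841, -0.002], [0.004, 0.0, -1.0]]
ft_force: [0.7, 0.7, -0.1]
gripper_width: 0.0497
```

Request:
servo_tool(
  plan=[
    {"dx": 0,"dy": 0,"dz": 0,"turn": 0},
    {"dx": 0,"dy": 0,"dz": 0,"turn": 0},
    {"dx": 0,"dy": 0,"dz": 0,"turn": 0},
    {"dx": 0,"dy": 0,"dz": 0,"turn": 0},
    {"dx": 0,"dy": 0,"dz": 0,"turn": 0},
    {"dx": 0,"dy": 0,"dz": 0,"turn": 0},
  ],
  jaw=-1,
)

```text
time_s: 4.1
tool_pos: [0.6443, 0.1599, 0.0303]
tool_rot: [[-0.841, -0.541, -0.003], [-0.541, 0.841, -0.002], [0.004, 0.0, -1.0]]
ft_force: [0.6, -0.1, -0.2]
gripper_width: 0.0099
```

```bash
python3 go.py 644.4,159.9,30,122.7 452.6,227.9,34.5,93.7 452.6,227.9,100,93.7
```

```text
t 4.1 tcp [644.3 159.9  30.3] jaw 122.8 w 9.9 F [ 0.6 -0.1 -0.2] q [-0.47  0.56  0.21  1.54 -0.13  1.06  1.92]
644.4,159.9,30,122.7 -> dx,dy,dz [-0.  -0.   0.3] turn 0.001
452.6,227.9,34.5,93.7 -> dx,dy,dz [124.5 160.9  -3.7] turn 0.507
452.6,227.9,100,93.7 -> dx,dy,dz [124.7 161.  -69.2] turn 0.507
```

The jaw closed to 9.9 mm, so it missed the case. I'll look before moving.

Run:
```python
from h import *
p,d=imaging.grab_frame('top'); q,e=imaging.grab_frame('scene')
a=cv2.resize(p[100:240,200:400,::-1],(400,280)); b=cv2.resize(q[180:320,180:380,::-1],(400,280))
cv2.imwrite('pics/g2.png',np.hstack([a,b]))
W=cloud(q,e,'scene'); hsv=cv2.cvtColor(q,cv2.COLOR_RGB2HSV)
m=(hsv[...,0]>22)&(hsv[...,0]<34)&(hsv[...,1]>120)&(hsv[...,2]>110)
k,l,st,ce=cv2.connectedComponentsWithStats(m.astype(np.uint8))
for i in range(1,k):
    if st[i,4]>40: P=W[(l==i)&(e>0)]; print(ce[i].round(),st[i,4],P.mean(0).round(3),rect(P[P[:,2]>.03]))
s=state();print(s['gripper_width'],s['time_s'])
```

```text
[374.  89.] 113 [ 0.763 -0.822 -0.016] [0. 0. 0. 0. 0.]
[315. 178.] 45 [ 0.635 -0.045  0.041] [635.2 -45.1  20.   30.   76.2]
[271. 230.] 214 [0.637 0.171 0.024] [621.8 194.2  30.8  91.5  34.3]
[230. 241.] 275 [0.701 0.247 0.025] [705.8 241.6  31.3  34.1  36.8]
[270. 313.] 387 [0.51  0.368 0.027] [513.4 363.   31.   32.3   5.6]
[319. 331.] 390 [0.408 0.359 0.027] [410.9 353.8  31.8  31.1  79.1]
[282. 392.] 381 [0.403 0.493 0.042] [393.3 489.6 116.3  12.3   8.8]
0.00365384415050591 4.2
```

View pics/g2.png

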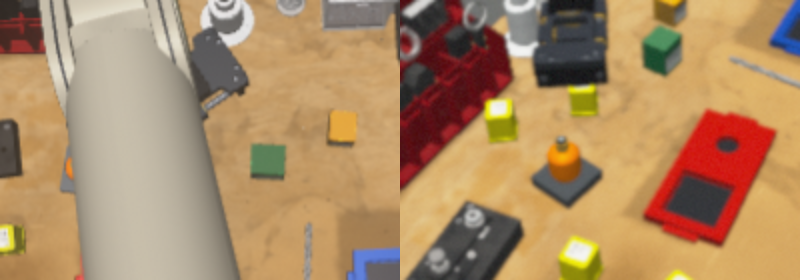

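Run:
```python
from h import *
s=state(); q,e=imaging.grab_frame('scene'); np.savez('sc2.npz',q=q,e=e)
c=imaging.calibration('scene'); K=np.array([[c['fx'],0,c['cx']],[0,c['fy'],c['cy']],[0,0,1]])
Rt=np.array(s['tool_rot']);p=np.array(s['tool_pos']); cr=cv2.Rodrigues(np.array(c['R']))[0]
pts=np.array([p,p+Rt[:,2]*.017,p-Rt[:,2]*.053]+[p-Rt[:,2]*.053+Rt[:,1]*a+Rt[:,0]*b for a in(-.095,.095) for b in(-.0375,.0375)])
uv=cv2.projectPoints(pts,cr,np.array(c['t']),K,np.array(c['dist_coeffs']))[0][:,0]
print(uv.round(0).tolist())
W=cloud(q,e,'scene')
for v in range(180,245,6): print(v,[ (u,*(W[v,u]*1000).astype(int).tolist()) for u in (255,265,275,282)])
im=cv2.resize(q[140:260,200:350,::-1],(750,600),interpolation=cv2.INTER_CUBIC)
for u,v in uv: cv2.circle(im,(int((u-200)*5),int((v-140)*5)),5,(0,0,255),2)
cv2.imwrite('pics/g3.png',im)
```

```text
[[271.0, 225.0], [272.0, 230.0], [269.0, 208.0], [255.0, 184.0], [285.0, 183.0], [251.0, 238.0], [286.0, 236.0]]
180 [(255, 652, 185, 177), (265, 636, 171, 174), (275, 617, 161, 174), (282, 631, 117, 140)]
186 [(255, 654, 186, 161), (265, 639, 171, 156), (275, 617, 164, 159), (282, 619, 135, 140)]
192 [(255, 643, 201, 160), (265, 636, 177, 145), (275, 606, 182, 159), (282, 608, 153, 139)]
198 [(255, 633, 216, 158), (265, 629, 189, 139), (275, 596, 197, 157), (282, 596, 171, 139)]
204 [(255, 620, 234, 159), (265, 602, 225, 160), (275, 584, 215, 159), (282, 572, 207, 159)]
210 [(255, 609, 249, 159), (265, 592, 238, 158), (275, 576, 228, 156), (282, 566, 217, 152)]
216 [(255, 611, 250, 143), (265, 595, 238, 140), (275, 581, 223, 135), (282, 570, 214, 132)]
222 [(255, 617, 246, 121), (265, 600, 234, 118), (275, 582, 224, 118), (282, 645, 113, 0)]
228 [(255, 692, 163, 1), (265, 647, 179, 34), (275, 629, 165, 30), (282, 633, 132, 0)]
234 [(255, 680, 181, 0), (265, 658, 170, 1), (275, 628, 169, 14), (282, 621, 150, 0)]
240 [(255, 669, 196, 0), (265, 647, 186, 0), (275, 624, 176, 1), (282, 610, 167, 0)]
```

View pics/g3.png

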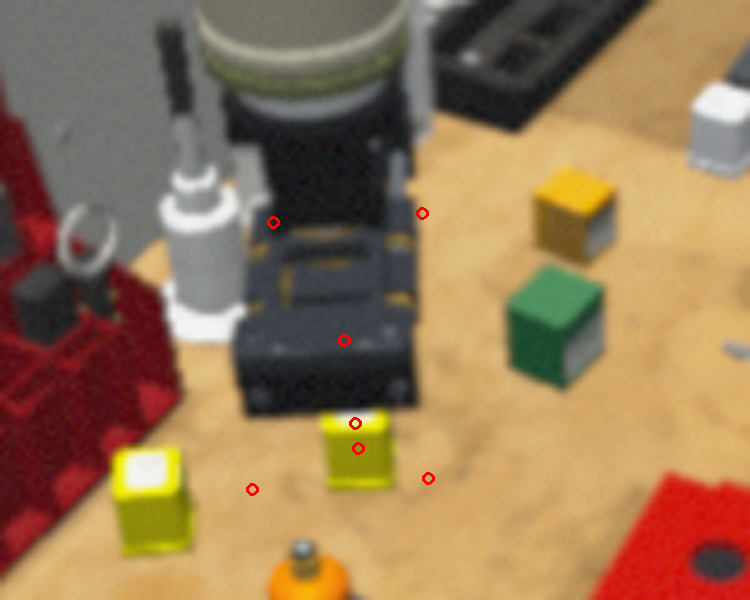

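The gripper body reads about 35 mm higher than the reported TCP implies, and the case has not moved, so the jaws closed above it. I'll raise the arm, open the jaws and compare the real fingertip with the reported pose.

Request:
servo_tool(
  plan=[
    {"dx": 0,"dy": 0,"dz": -30,"turn": 0},
    {"dx": 0,"dy": 0,"dz": -60,"turn": 0},
    {"dx": 0,"dy": 0,"dz": -90,"turn": 0},
    {"dx": 0,"dy": 0,"dz": -120,"turn": 0},
    {"dx": 0,"dy": 0,"dz": -120,"turn": 0},
    {"dx": 0,"dy": 0,"dz": -120,"turn": 0},
    {"dx": 0,"dy": 0,"dz": -120,"turn": 0},
  ],
  jaw=0.4,
)

```text
time_s: 4.95
tool_pos: [0.6441, 0.16, 0.149]
tool_rot: [[-0.841, -0.541, -0.005], [-0.541, 0.841, -0.002], [0.006, 0.001, -1.0]]
ft_force: [-0.2, 1.1, -1.1]
gripper_width: 0.0502
```

```bash
cat > tip.py <<'E'
import sys
from h import *
q,e=imaging.grab_frame('scene'); s=state()
c=imaging.calibration('scene'); K=np.array([[c['fx'],0,c['cx']],[0,c['fy'],c['cy']],[0,0,1]])
Rt=np.array(s['tool_rot']);p=np.array(s['tool_pos']); cr=cv2.Rodrigues(np.array(c['R']))[0]; w=s['gripper_width']/2
L=lambda a,b,z:p+Rt@np.array([a,b,z])
pts=np.array([L(0,0,0)]+[L(a,b,.017) for a in(-.0095,.0095) for b in(-w-.015,-w,w,w+.015)])
uv=cv2.projectPoints(pts,cr,np.array(c['t']),K,np.array(c['dist_coeffs']))[0][:,0]
W=cloud(q,e,'scene'); T=(W-p)@Rt*1000   # tool coords mm
m=(e>0)&(abs(T[...,0])<60)&(abs(T[...,1])<110)&(T[...,2]>-120)&(W[...,2]>.05)
P=T[m]; 
for z in range(-120,60,10):
    S=P[(P[:,2]>=z)&(P[:,2]<z+10)]
    if len(S): print(z,len(S),'x',S[:,0].min().round(),S[:,0].max().round(),'y',S[:,1].min().round(),S[:,1].max().round())
u0,v0=uv[0].astype(int)-[60,60]; u0=max(u0,0);v0=max(v0,0)
im=cv2.resize(q[v0:v0+120,u0:u0+120,::-1],(600,600),interpolation=cv2.INTER_CUBIC)
for u,v in uv: cv2.circle(im,(int((u-u0)*5),int((v-v0)*5)),3,(0,0,255),1)
cv2.imwrite('pics/%s.png'%sys.argv[1],im); print(p,s['gripper_width'],s['ft_force'],u0,v0)
E
python3 tip.py g4
```

```text
-120 246 x -38.0 37.0 y -87.0 95.0
-110 280 x -39.0 36.0 y -81.0 89.0
-100 205 x -39.0 37.0 y -78.0 89.0
-90 83 x -37.0 33.0 y -33.0 89.0
-80 22 x -11.0 10.0 y -33.0 -28.0
-60 5 x -11.0 -1.0 y 36.0 39.0
-50 34 x -10.0 9.0 y 32.0 38.0
-40 33 x -11.0 8.0 y 31.0 35.0
-30 41 x -10.0 9.0 y 30.0 37.0
-20 9 x -11.0 8.0 y 32.0 34.0
[0.64402156 0.15994694 0.14878802] 0.05443248409678083 [ 0.23710646 -0.85788852 -0.5984059 ] 206 125
```

View pics/g4.png

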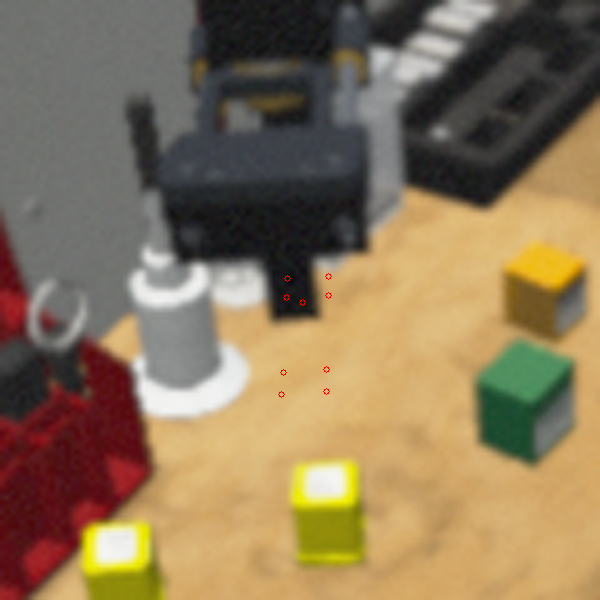

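The measurement shows the real fingertips and body about 34 mm behind (above) what the reported TCP implies, while x and y agree. The box heights and the bench read correctly in depth, so I'll command z 34 mm lower and use relative heights for placing.

Request:
servo_tool(
  plan=[
    {"dx": 0,"dy": 0,"dz": 35,"turn": 0},
    {"dx": 0,"dy": 0,"dz": 70,"turn": 0},
    {"dx": 0,"dy": 0,"dz": 100,"turn": 0},
    {"dx": 0,"dy": 0,"dz": 115,"turn": 0},
    {"dx": 0,"dy": 0,"dz": 125,"turn": 0},
    {"dx": 0,"dy": 0,"dz": 125,"turn": 0},
    {"dx": 0,"dy": 0,"dz": 125,"turn": 0},
  ],
  jaw=0.5,
)

```text
time_s: 5.7
tool_pos: [0.6441, 0.1598, 0.025]
tool_rot: [[-0.841, -0.541, -0.004], [-0.541, 0.841, -0.002], [0.005, 0.0, -1.0]]
ft_force: [0.0, 0.3, -0.3]
gripper_width: 0.0653
```

Request:
servo_tool(
  plan=[
    {"dx": 0,"dy": 0,"dz": 6,"turn": 0},
    {"dx": 0,"dy": 0,"dz": 12,"turn": 0},
    {"dx": 0,"dy": 0,"dz": 18,"turn": 0},
    {"dx": 0,"dy": 0,"dz": 24,"turn": 0},
    {"dx": 0,"dy": 0,"dz": 25,"turn": 0},
    {"dx": 0,"dy": 0,"dz": 25,"turn": 0},
  ],
)

```text
time_s: 6.3
tool_pos: [0.6438, 0.1597, -0.0004]
tool_rot: [[-0.841, -0.541, -0.005], [-0.541, 0.841, -0.002], [0.005, 0.001, -1.0]]
ft_force: [-0.6, -0.3, 0.2]
gripper_width: 0.0652
```

```bash
python3 go.py 644.4,159.9,-2,122.7
```

```text
t 6.3 tcp [ 6.438e+02  1.597e+02 -4.000e-01] jaw 122.8 w 65.2 F [-0.6 -0.3  0.2] q [-0.46  0.6   0.21  1.56 -0.14  1.01  1.92]
644.4,159.9,-2,122.7 -> dx,dy,dz [-0.6 -0.2  1.6] turn 0.001
```

Close enough. I'll close the jaws.

Request:
servo_tool(
  plan=[
    {"dx": 0,"dy": 0,"dz": 1,"turn": 0},
    {"dx": 0,"dy": 0,"dz": 1,"turn": 0},
    {"dx": 0,"dy": 0,"dz": 1,"turn": 0},
    {"dx": 0,"dy": 0,"dz": 1,"turn": 0},
    {"dx": 0,"dy": 0,"dz": 1,"turn": 0},
    {"dx": 0,"dy": 0,"dz": 1,"turn": 0},
    {"dx": 0,"dy": 0,"dz": 1,"turn": 0},
  ],
  jaw=-1,
)

```text
time_s: 7.0
tool_pos: [0.6439, 0.1597, -0.0013]
tool_rot: [[-0.841, -0.541, -0.004], [-0.541, 0.841, -0.002], [0.005, 0.001, -1.0]]
ft_force: [0.3, 0.1, 1.3]
gripper_width: 0.0338
```

```bash
python3 go.py 452.6,227.9,60,93.7
```

```text
t 7.0 tcp [643.9 159.7  -1.3] jaw 122.8 w 33.8 F [0.3 0.1 1.3] q [-0.46  0.6   0.21  1.56 -0.14  1.    1.92]
452.6,227.9,60,93.7 -> dx,dy,dz [124.3 160.9 -60.6] turn 0.507
```

Request:
servo_tool(
  plan=[
    {"dx": 0,"dy": 0,"dz": -30,"turn": 0},
    {"dx": 0,"dy": 0,"dz": -62,"turn": 0},
    {"dx": 25,"dy": 32,"dz": -62,"turn": 0.1},
    {"dx": 50,"dy": 64,"dz": -62,"turn": 0.2},
    {"dx": 75,"dy": 97,"dz": -62,"turn": 0.3},
    {"dx": 100,"dy": 129,"dz": -62,"turn": 0.4},
    {"dx": 124.3,"dy": 160.9,"dz": -62,"turn": 0.507},
    {"dx": 124.3,"dy": 160.9,"dz": -62,"turn": 0.507},
  ],
)

```text
time_s: 7.8
tool_pos: [0.4478, 0.2304, 0.0612]
tool_rot: [[-0.998, -0.065, -0.007], [-0.065, 0.998, -0.001], [0.007, -0.001, -1.0]]
ft_force: [-0.1, 0.5, -0.4]
gripper_width: 0.0336
```

Request:
servo_tool(
  plan=[
    {"dx": 0,"dy": 0,"dz": 0,"turn": 0},
  ],
)

```text
time_s: 7.9
tool_pos: [0.4477, 0.2307, 0.0615]
tool_rot: [[-0.998, -0.067, -0.007], [-0.067, 0.998, -0.001], [0.007, -0.001, -1.0]]
ft_force: [0.1, -1.0, -0.1]
gripper_width: 0.034
```

```bash
python3 go.py 452.6,227.9,3.5,93.7; python3 tip.py g5
```

```text
t 7.9 tcp [447.7 230.7  61.5] jaw 93.8 w 34.0 F [ 0.1 -1.  -0.1] q [-0.79  0.21  0.25  1.95 -0.06  0.99  1.13]
452.6,227.9,3.5,93.7 -> dx,dy,dz [-5.1 -3.1 58. ] turn 0.003
-120 408 x -39.0 36.0 y -89.0 96.0
-110 422 x -40.0 36.0 y -86.0 93.0
-100 250 x -38.0 36.0 y -81.0 89.0
-90 55 x -37.0 35.0 y -83.0 89.0
-80 8 x -9.0 10.0 y -28.0 -19.0
-70 14 x -12.0 9.0 y -29.0 -20.0
-50 4 x 12.0 14.0 y 9.0 14.0
-40 14 x 11.0 14.0 y 4.0 17.0
-30 27 x 11.0 15.0 y -13.0 18.0
-20 24 x 11.0 15.0 y -14.0 17.0
-10 26 x 10.0 16.0 y -14.0 19.0
[0.4474803  0.23080884 0.06135036] 0.03389270033224044 [ 0.54536062  0.90781486 -0.57194288] 270 204
```

View pics/g5.png

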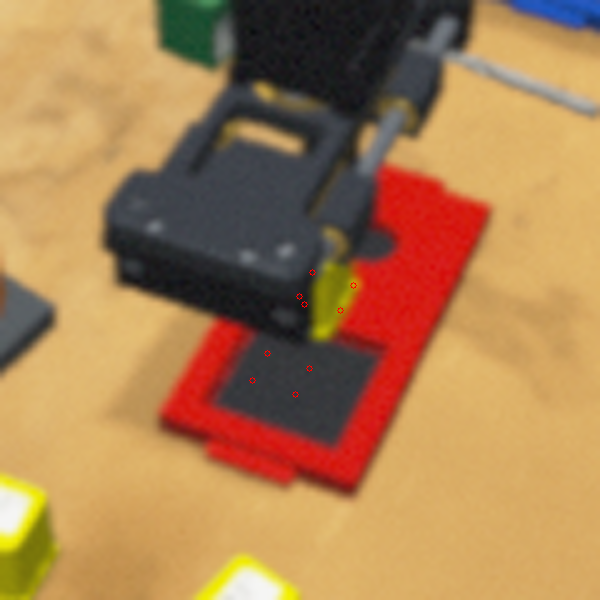

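The yellow case is held above the red pocket at crop (335,300). Next I'll correct the position and lower it.

Request:
servo_tool(
  plan=[
    {"dx": -5,"dy": -3,"dz": 0,"turn": 0},
    {"dx": -5,"dy": -3,"dz": 20,"turn": 0},
    {"dx": -5,"dy": -3,"dz": 35,"turn": 0},
    {"dx": -5,"dy": -3,"dz": 45,"turn": 0},
    {"dx": -5,"dy": -3,"dz": 51,"turn": 0},
    {"dx": -5,"dy": -3,"dz": 54,"turn": 0},
    {"dx": -5,"dy": -3,"dz": 54,"turn": 0},
    {"dx": -5,"dy": -3,"dz": 54,"turn": 0},
  ],
)

```text
time_s: 8.75
tool_pos: [0.4527, 0.2283, 0.0078]
tool_rot: [[-0.998, -0.067, -0.007], [-0.067, 0.998, -0.001], [0.007, -0.0, -1.0]]
ft_force: [-0.8, 0.3, 0.2]
gripper_width: 0.0336
```

```bash
python3 go.py 452.6,227.9,3,93.7
```

```text
t 8.75 tcp [452.7 228.3   7.8] jaw 93.8 w 33.6 F [-0.8  0.3  0.2] q [-0.77  0.3   0.24  1.98 -0.09  0.88  1.16]
452.6,227.9,3,93.7 -> dx,dy,dz [ 0.1 -0.3  4.8] turn 0.002
```

Request:
servo_tool(
  plan=[
    {"dx": 0,"dy": 0,"dz": 2.5,"turn": 0},
    {"dx": 0,"dy": 0,"dz": 4.8,"turn": 0},
    {"dx": 0,"dy": 0,"dz": 4.8,"turn": 0},
    {"dx": 0,"dy": 0,"dz": 4.8,"turn": 0},
  ],
)

```text
time_s: 9.15
tool_pos: [0.4526, 0.2282, 0.003]
tool_rot: [[-0.998, -0.067, -0.007], [-0.067, 0.998, -0.001], [0.007, -0.0, -1.0]]
ft_force: [1.1, 0.4, -0.1]
gripper_width: 0.0339
```

Request:
servo_tool(
  plan=[
    {"dx": 0,"dy": 0,"dz": 0,"turn": 0},
    {"dx": 0,"dy": 0,"dz": 0,"turn": 0},
    {"dx": 0,"dy": 0,"dz": 0,"turn": 0},
    {"dx": 0,"dy": 0,"dz": 0,"turn": 0},
  ],
  jaw=0.4,
)

```text
time_s: 9.55
tool_pos: [0.4527, 0.2283, 0.0031]
tool_rot: [[-0.998, -0.067, -0.006], [-0.067, 0.998, -0.001], [0.006, -0.0, -1.0]]
ft_force: [0.6, -0.1, 0.7]
gripper_width: 0.0566
```

Request:
servo_tool(
  plan=[
    {"dx": 0,"dy": 0,"dz": -20,"turn": 0},
    {"dx": 0,"dy": 0,"dz": -50,"turn": 0},
    {"dx": 0,"dy": 0,"dz": -90,"turn": 0},
    {"dx": 0,"dy": 0,"dz": -100,"turn": 0},
    {"dx": 0,"dy": 0,"dz": -100,"turn": 0},
    {"dx": 0,"dy": 0,"dz": -100,"turn": 0},
  ],
)

```text
time_s: 10.15
tool_pos: [0.4528, 0.2282, 0.1021]
tool_rot: [[-0.998, -0.067, -0.007], [-0.067, 0.998, -0.001], [0.007, -0.001, -1.0]]
ft_force: [-0.1, 0.4, -1.4]
gripper_width: 0.0608
```

```bash
python3 go.py 599.1,44.5,100,86.1  599.1,44.5,100,-3.9
```

```text
t 10.15 tcp [452.8 228.2 102.1] jaw 93.8 w 60.8 F [-0.1  0.4 -1.4] q [-0.79  0.17  0.26  1.91 -0.05  1.08  1.13]
599.1,44.5,100,86.1 -> dx,dy,dz [-133.7 -193.     1.2] turn 0.135
599.1,44.5,100,-3.9 -> dx,dy,dz [-133.7 -193.     1.2] turn -1.436
```

Request:
servo_tool(
  plan=[
    {"dx": -25,"dy": -36,"dz": 0,"turn": 0.05},
    {"dx": -50,"dy": -72,"dz": 0,"turn": 0.1},
    {"dx": -75,"dy": -108,"dz": 0,"turn": 0.135},
    {"dx": -100,"dy": -144,"dz": 0,"turn": 0.135},
    {"dx": -122,"dy": -176,"dz": 0,"turn": 0.135},
    {"dx": -133.7,"dy": -193,"dz": 20,"turn": 0.135},
    {"dx": -133.7,"dy": -193,"dz": 50,"turn": 0.135},
    {"dx": -133.7,"dy": -193,"dz": 60,"turn": 0.135},
  ],
  jaw=0.6,
)

```text
time_s: 10.95
tool_pos: [0.596, 0.0433, 0.0366]
tool_rot: [[-0.998, 0.069, -0.014], [0.069, 0.998, -0.003], [0.014, -0.004, -1.0]]
ft_force: [-1.4, 1.9, -0.1]
gripper_width: 0.0697
```

Request:
servo_tool(
  plan=[
    {"dx": 0,"dy": 0,"dz": 0,"turn": 0},
    {"dx": 0,"dy": 0,"dz": 0,"turn": 0},
  ],
)

```text
time_s: 11.15
tool_pos: [0.5951, 0.0438, 0.0361]
tool_rot: [[-0.998, 0.068, -0.016], [0.069, 0.998, -0.003], [0.016, -0.004, -1.0]]
ft_force: [0.9, -0.0, -0.7]
gripper_width: 0.0693
```

```bash
python3 go.py 599.1,44.5,-1,86.1
python3 - <<'E'
from h import *
p,d=imaging.grab_frame('top'); W=cloud(p,d); ok=d>0
P=near(W,(.4526,.2279),.045,.03,.06,ok); print('yellow in pocket',len(P),rect(P) if len(P)>3 else '',np.median(P[:,2]) if len(P) else '')
q,e=imaging.grab_frame('scene')
cv2.imwrite('pics/g6.png',np.hstack([cv2.resize(p[120:280,200:400,::-1],(400,320)),cv2.resize(q[150:310,230:430,::-1],(400,320))]))
E
```

```text
t 11.15 tcp [595.1  43.8  36.1] jaw 86.1 w 69.3 F [ 0.9 -0.  -0.7] q [-0.46  0.45  0.39  1.72 -0.19  1.02  1.5 ]
599.1,44.5,-1,86.1 -> dx,dy,dz [-4.5  1.2 37. ] turn -0.0
yellow in pocket 183 [451.1 228.7  30.7  30.8   2.9] 0.04391552598793992
```

View pics/g6.png

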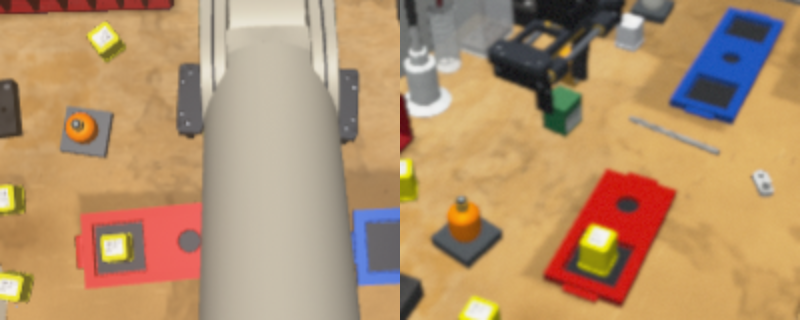

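The yellow case sits centred in the red pocket, with its top 3.7 mm above its bench height. The jaws straddle the green box at (562,108) in the right-hand panel.

Request:
servo_tool(
  plan=[
    {"dx": -4.5,"dy": 1.2,"dz": 6,"turn": 0},
    {"dx": -4.5,"dy": 1.2,"dz": 14,"turn": 0},
    {"dx": -4.5,"dy": 1.2,"dz": 22,"turn": 0},
    {"dx": -4.5,"dy": 1.2,"dz": 30,"turn": 0},
    {"dx": -4.5,"dy": 1.2,"dz": 37,"turn": 0},
    {"dx": -4.5,"dy": 1.2,"dz": 37,"turn": 0},
    {"dx": -4.5,"dy": 1.2,"dz": 37,"turn": 0},
  ],
)

```text
time_s: 11.95
tool_pos: [0.6004, 0.0446, 0.0003]
tool_rot: [[-0.998, 0.069, -0.013], [0.069, 0.998, -0.003], [0.013, -0.004, -1.0]]
ft_force: [-0.1, 0.9, 1.0]
gripper_width: 0.0697
```

Request:
servo_tool(
  plan=[
    {"dx": 0,"dy": 0,"dz": 0,"turn": 0},
    {"dx": 0,"dy": 0,"dz": 0,"turn": 0},
    {"dx": 0,"dy": 0,"dz": 0,"turn": 0},
    {"dx": 0,"dy": 0,"dz": 0,"turn": 0},
    {"dx": 0,"dy": 0,"dz": 0,"turn": 0},
    {"dx": 0,"dy": 0,"dz": 0,"turn": 0},
    {"dx": 0,"dy": 0,"dz": 0,"turn": 0},
  ],
  jaw=-1,
)

```text
time_s: 12.65
tool_pos: [0.6005, 0.0446, 0.0004]
tool_rot: [[-0.998, 0.069, -0.013], [0.069, 0.998, -0.003], [0.013, -0.004, -1.0]]
ft_force: [-0.7, -0.4, 2.0]
gripper_width: 0.041
```

```bash
python3 go.py 599.1,44.5,70,86.1 445.3,-100.9,75,91.3
```

```text
t 12.65 tcp [6.005e+02 4.460e+01 4.000e-01] jaw 86.1 w 41.0 F [-0.7 -0.4  2. ] q [-0.45  0.51  0.38  1.73 -0.22  0.96  1.52]
599.1,44.5,70,86.1 -> dx,dy,dz [  2.3  -0.4 -69.5] turn -0.001
445.3,-100.9,75,91.3 -> dx,dy,dz [ 145.8 -156.   -72.2] turn -0.091
```

Request:
servo_tool(
  plan=[
    {"dx": 0,"dy": 0,"dz": -30,"turn": 0},
    {"dx": 0,"dy": 0,"dz": -62,"turn": 0},
    {"dx": 30,"dy": -33,"dz": -72,"turn": -0.03},
    {"dx": 60,"dy": -65,"dz": -72,"turn": -0.06},
    {"dx": 92,"dy": -98,"dz": -72,"turn": -0.09},
    {"dx": 122,"dy": -130,"dz": -72,"turn": -0.09},
    {"dx": 146,"dy": -156,"dz": -72,"turn": -0.09},
    {"dx": 146,"dy": -156,"dz": -72,"turn": -0.09},
  ],
)

```text
time_s: 13.45
tool_pos: [0.4418, -0.1041, 0.0747]
tool_rot: [[-1.0, -0.016, -0.014], [-0.016, 1.0, -0.002], [0.014, -0.002, -1.0]]
ft_force: [-0.7, 0.0, -0.7]
gripper_width: 0.0408
```

Request:
servo_tool(
  plan=[
    {"dx": 0,"dy": 0,"dz": 0,"turn": 0},
    {"dx": 0,"dy": 0,"dz": 0,"turn": 0},
  ],
)

```text
time_s: 13.65
tool_pos: [0.4421, -0.1039, 0.0748]
tool_rot: [[-1.0, -0.016, -0.014], [-0.016, 1.0, -0.002], [0.014, -0.002, -1.0]]
ft_force: [0.6, 0.8, -1.3]
gripper_width: 0.0405
```

```bash
python3 go.py 446.3,-100.9,4.8,91.3; python3 -c "
from h import *
print(np.round(state()['tool_rot'],4))"
```

```text
t 13.65 tcp [ 442.1 -103.9   74.8] jaw 90.9 w 40.5 F [ 0.6  0.8 -1.3] q [-0.34  0.09  0.49  2.06 -0.04  1.01  1.76]
446.3,-100.9,4.8,91.3 -> dx,dy,dz [-5.2  3.  69.9] turn -0.007
[[-0.9998 -0.0159 -0.0141]
 [-0.0158  0.9999 -0.002 ]
 [ 0.0141 -0.0018 -0.9999]]
```

Request:
servo_tool(
  plan=[
    {"dx": -5,"dy": 3,"dz": 10,"turn": 0},
    {"dx": -5,"dy": 3,"dz": 25,"turn": 0},
    {"dx": -5,"dy": 3,"dz": 40,"turn": 0},
    {"dx": -5,"dy": 3,"dz": 53,"turn": 0},
    {"dx": -5,"dy": 3,"dz": 61,"turn": 0},
    {"dx": -5,"dy": 3,"dz": 65,"turn": 0},
    {"dx": -5,"dy": 3,"dz": 65,"turn": 0},
    {"dx": -5,"dy": 3,"dz": 65,"turn": 0},
  ],
)

```text
time_s: 14.45
tool_pos: [0.4465, -0.101, 0.01]
tool_rot: [[-1.0, -0.016, -0.013], [-0.016, 1.0, -0.002], [0.014, -0.002, -1.0]]
ft_force: [0.2, -0.6, -0.1]
gripper_width: 0.0411
```

```bash
python3 go.py 446.3,-100.9,4.8,91.3
```

```text
t 14.45 tcp [ 446.5 -101.    10. ] jaw 90.9 w 41.1 F [ 0.2 -0.6 -0.1] q [-0.32  0.21  0.48  2.1  -0.12  0.87  1.82]
446.3,-100.9,4.8,91.3 -> dx,dy,dz [0.2 0.1 5.2] turn -0.007
```

Request:
servo_tool(
  plan=[
    {"dx": 0,"dy": 0,"dz": 2.5,"turn": 0},
    {"dx": 0,"dy": 0,"dz": 5.2,"turn": 0},
    {"dx": 0,"dy": 0,"dz": 5.2,"turn": 0},
    {"dx": 0,"dy": 0,"dz": 5.2,"turn": 0},
  ],
)

```text
time_s: 14.85
tool_pos: [0.4464, -0.101, 0.0049]
tool_rot: [[-1.0, -0.016, -0.013], [-0.016, 1.0, -0.002], [0.014, -0.002, -1.0]]
ft_force: [-0.3, -0.1, -1.7]
gripper_width: 0.0408
```

Request:
servo_tool(
  plan=[
    {"dx": 0,"dy": 0,"dz": 0,"turn": 0},
    {"dx": 0,"dy": 0,"dz": 0,"turn": 0},
    {"dx": 0,"dy": 0,"dz": 0,"turn": 0},
    {"dx": 0,"dy": 0,"dz": 0,"turn": 0},
  ],
  jaw=0.6,
)

```text
time_s: 15.25
tool_pos: [0.4465, -0.101, 0.0049]
tool_rot: [[-1.0, -0.016, -0.013], [-0.016, 1.0, -0.002], [0.013, -0.002, -1.0]]
ft_force: [0.4, 0.1, -0.4]
gripper_width: 0.0643
```

Request:
servo_tool(
  plan=[
    {"dx": 0,"dy": 0,"dz": -20,"turn": 0},
    {"dx": 0,"dy": 0,"dz": -50,"turn": 0},
    {"dx": 0,"dy": 0,"dz": -80,"turn": 0},
    {"dx": 0,"dy": 0,"dz": -95,"turn": 0},
    {"dx": 0,"dy": 0,"dz": -95,"turn": 0},
    {"dx": 0,"dy": 0,"dz": -95,"turn": 0},
  ],
  jaw=0.6,
)

```text
time_s: 15.85
tool_pos: [0.4477, -0.1007, 0.0996]
tool_rot: [[-1.0, -0.016, -0.013], [-0.016, 1.0, -0.002], [0.013, -0.002, -1.0]]
ft_force: [-1.6, -0.4, -0.3]
gripper_width: 0.0692
```

```bash
python3 go.py 599.2,-160.3,100,88.6
```

```text
t 15.85 tcp [ 447.7 -100.7   99.6] jaw 90.9 w 69.2 F [-1.6 -0.4 -0.3] q [-0.36  0.06  0.5   2.03 -0.03  1.07  1.74]
599.2,-160.3,100,88.6 -> dx,dy,dz [-150.5  -62.    -2.3] turn 0.04
```

Request:
servo_tool(
  plan=[
    {"dx": -40,"dy": -16,"dz": 0,"turn": 0.02},
    {"dx": -80,"dy": -33,"dz": 0,"turn": 0.04},
    {"dx": -120,"dy": -49,"dz": 0,"turn": 0.04},
    {"dx": -140,"dy": -58,"dz": 0,"turn": 0.04},
    {"dx": -150.5,"dy": -62,"dz": 15,"turn": 0.04},
    {"dx": -150.5,"dy": -62,"dz": 40,"turn": 0.04},
    {"dx": -150.5,"dy": -62,"dz": 58,"turn": 0.04},
    {"dx": -150.5,"dy": -62,"dz": 58,"turn": 0.04},
  ],
  jaw=0.45,
)

```text
time_s: 16.65
tool_pos: [0.5956, -0.1599, 0.0355]
tool_rot: [[-1.0, 0.024, -0.02], [0.024, 1.0, -0.001], [0.02, -0.002, -1.0]]
ft_force: [-0.2, 0.5, -0.2]
gripper_width: 0.0631
```

Request:
servo_tool(
  plan=[
    {"dx": 0,"dy": 0,"dz": 0,"turn": 0},
    {"dx": 0,"dy": 0,"dz": 0,"turn": 0},
  ],
)

```text
time_s: 16.85
tool_pos: [0.5954, -0.16, 0.0355]
tool_rot: [[-0.999, 0.024, -0.021], [0.024, 1.0, -0.001], [0.021, -0.002, -1.0]]
ft_force: [0.2, 0.5, 0.2]
gripper_width: 0.0628
```

```bash
python3 go.py 599.2,-160.3,-1.5,88.6
python3 - <<'E'
from h import *
p,d=imaging.grab_frame('top'); W=cloud(p,d); ok=d>0
for n,c in [('green',(.4453,-.101)),('amber cap',(.596,.267)),('orange',(.637,-.047))]:
    P=near(W,c,.045,.03,.09,ok); print(n,len(P),rect(P) if len(P)>3 else '',np.median(P[:,2]) if len(P) else '')
q,e=imaging.grab_frame('scene')
cv2.imwrite('pics/g7.png',np.hstack([cv2.resize(p[120:280,340:540,::-1],(400,320)),cv2.resize(q[110:270,270:470,::-1],(400,320))]))
E
```

```text
t 16.85 tcp [ 595.4 -160.    35.5] jaw 88.6 w 62.8 F [0.2 0.5 0.2] q [-0.2   0.51  0.5   1.67 -0.27  1.05  1.93]
599.2,-160.3,-1.5,88.6 -> dx,dy,dz [-4.6 -0.2 36.9] turn 0.0
green 286 [443.3 -99.3  35.2  41.5   2.1] 0.04766546236538431
amber cap 190 [595.9 266.5  33.3  33.4  89.6] 0.05015782800815939
orange 207 [636.9 -46.6  32.   35.7  82.8] 0.03916268600202633
```

View pics/g7.png

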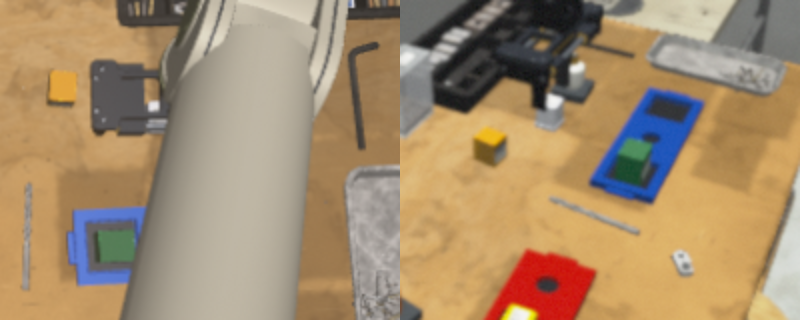

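Green sits flat in its pocket, top up 3.6 mm. The jaws are over the white case at (550,112) in the right-hand panel.

Request:
servo_tool(
  plan=[
    {"dx": -4.5,"dy": 0,"dz": 6,"turn": 0},
    {"dx": -4.5,"dy": 0,"dz": 14,"turn": 0},
    {"dx": -4.5,"dy": 0,"dz": 22,"turn": 0},
    {"dx": -4.5,"dy": 0,"dz": 30,"turn": 0},
    {"dx": -4.5,"dy": 0,"dz": 37,"turn": 0},
    {"dx": -4.5,"dy": 0,"dz": 37,"turn": 0},
    {"dx": -4.5,"dy": 0,"dz": 37,"turn": 0},
  ],
)

```text
time_s: 17.65
tool_pos: [0.5997, -0.1602, -0.001]
tool_rot: [[-1.0, 0.024, -0.019], [0.024, 1.0, -0.001], [0.019, -0.002, -1.0]]
ft_force: [0.0, -0.3, 0.4]
gripper_width: 0.0634
```

Request:
servo_tool(
  plan=[
    {"dx": 0,"dy": 0,"dz": 0,"turn": 0},
    {"dx": 0,"dy": 0,"dz": 0,"turn": 0},
    {"dx": 0,"dy": 0,"dz": 0,"turn": 0},
    {"dx": 0,"dy": 0,"dz": 0,"turn": 0},
    {"dx": 0,"dy": 0,"dz": 0,"turn": 0},
    {"dx": 0,"dy": 0,"dz": 0,"turn": 0},
    {"dx": 0,"dy": 0,"dz": 0,"turn": 0},
  ],
  jaw=-1,
)

```text
time_s: 18.35
tool_pos: [0.5998, -0.1603, -0.0008]
tool_rot: [[-1.0, 0.024, -0.019], [0.024, 1.0, -0.001], [0.019, -0.002, -1.0]]
ft_force: [-0.1, -1.0, 2.8]
gripper_width: 0.0352
```

```bash
python3 go.py 599.2,-160.3,70,88.6 449.5,-271.2,75,91.3
```

```text
t 18.35 tcp [ 599.8 -160.3   -0.8] jaw 88.6 w 35.2 F [-0.1 -1.   2.8] q [-0.18  0.57  0.48  1.68 -0.29  0.99  1.95]
599.2,-160.3,70,88.6 -> dx,dy,dz [  1.9  -0.1 -70.8] turn 0.0
449.5,-271.2,75,91.3 -> dx,dy,dz [ 148.9 -114.6  -72.7] turn -0.047
```

Request:
servo_tool(
  plan=[
    {"dx": 0,"dy": 0,"dz": -35,"turn": 0},
    {"dx": 3,"dy": 0,"dz": -72,"turn": 0},
    {"dx": 38,"dy": -28,"dz": -73,"turn": -0.03},
    {"dx": 75,"dy": -57,"dz": -73,"turn": -0.047},
    {"dx": 110,"dy": -85,"dz": -73,"turn": -0.047},
    {"dx": 135,"dy": -103,"dz": -73,"turn": -0.047},
    {"dx": 149,"dy": -114.6,"dz": -73,"turn": -0.047},
    {"dx": 149,"dy": -114.6,"dz": -73,"turn": -0.047},
  ],
)

```text
time_s: 19.15
tool_pos: [0.4479, -0.2727, 0.0755]
tool_rot: [[-1.0, -0.019, -0.019], [-0.019, 1.0, -0.001], [0.019, -0.001, -1.0]]
ft_force: [-0.1, 0.6, -0.6]
gripper_width: 0.0345
```

Request:
servo_tool(
  plan=[
    {"dx": 0,"dy": 0,"dz": 0,"turn": 0},
    {"dx": 0,"dy": 0,"dz": 0,"turn": 0},
  ],
)

```text
time_s: 19.35
tool_pos: [0.4491, -0.2718, 0.0754]
tool_rot: [[-1.0, -0.021, -0.019], [-0.021, 1.0, -0.001], [0.019, -0.001, -1.0]]
ft_force: [-1.0, -0.5, -0.9]
gripper_width: 0.035
```

```bash
python3 go.py 449.5,-271.2,3.6,91.3
```

```text
t 19.35 tcp [ 449.1 -271.8   75.4] jaw 91.2 w 35.0 F [-1.  -0.5 -0.9] q [-0.07  0.27  0.59  1.89 -0.16  1.05  2.18]
449.5,-271.2,3.6,91.3 -> dx,dy,dz [-1.7  0.7 71.8] turn -0.002
```

Request:
servo_tool(
  plan=[
    {"dx": -1.5,"dy": 0.5,"dz": 15,"turn": 0},
    {"dx": -1.5,"dy": 0.5,"dz": 30,"turn": 0},
    {"dx": -1.5,"dy": 0.5,"dz": 45,"turn": 0},
    {"dx": -1.5,"dy": 0.5,"dz": 56,"turn": 0},
    {"dx": -1.5,"dy": 0.5,"dz": 63,"turn": 0},
    {"dx": -1.5,"dy": 0.5,"dz": 67,"turn": 0},
    {"dx": -1.5,"dy": 0.5,"dz": 67,"turn": 0},
    {"dx": -1.5,"dy": 0.5,"dz": 67,"turn": 0},
  ],
)

```text
time_s: 20.15
tool_pos: [0.4497, -0.2716, 0.0088]
tool_rot: [[-1.0, -0.021, -0.018], [-0.021, 1.0, -0.002], [0.018, -0.001, -1.0]]
ft_force: [0.1, 0.1, 0.0]
gripper_width: 0.0344
```

```bash
python3 go.py 449.5,-271.2,3.6,91.3
```

```text
t 20.15 tcp [ 449.7 -271.6    8.8] jaw 91.2 w 34.4 F [0.1 0.1 0. ] q [-0.03  0.37  0.56  1.94 -0.23  0.91  2.24]
449.5,-271.2,3.6,91.3 -> dx,dy,dz [0.1 0.4 5.2] turn -0.002
```

Request:
servo_tool(
  plan=[
    {"dx": 0,"dy": 0.4,"dz": 2.5,"turn": 0},
    {"dx": 0,"dy": 0.4,"dz": 5.2,"turn": 0},
    {"dx": 0,"dy": 0.4,"dz": 5.2,"turn": 0},
    {"dx": 0,"dy": 0.4,"dz": 5.2,"turn": 0},
  ],
)

```text
time_s: 20.55
tool_pos: [0.4496, -0.2712, 0.0036]
tool_rot: [[-1.0, -0.021, -0.018], [-0.021, 1.0, -0.002], [0.018, -0.001, -1.0]]
ft_force: [-0.3, 1.2, -0.1]
gripper_width: 0.0348
```

Request:
servo_tool(
  plan=[
    {"dx": 0,"dy": 0,"dz": 0,"turn": 0},
    {"dx": 0,"dy": 0,"dz": 0,"turn": 0},
    {"dx": 0,"dy": 0,"dz": 0,"turn": 0},
    {"dx": 0,"dy": 0,"dz": 0,"turn": 0},
  ],
  jaw=0.4,
)

```text
time_s: 20.95
tool_pos: [0.4496, -0.2712, 0.0036]
tool_rot: [[-1.0, -0.021, -0.018], [-0.021, 1.0, -0.002], [0.018, -0.001, -1.0]]
ft_force: [1.2, -0.7, 0.1]
gripper_width: 0.0572
```

Request:
servo_tool(
  plan=[
    {"dx": 0,"dy": 0,"dz": -20,"turn": 0},
    {"dx": 0,"dy": 0,"dz": -50,"turn": 0},
    {"dx": 0,"dy": 0,"dz": -80,"turn": 0},
    {"dx": 0,"dy": 0,"dz": -110,"turn": 0},
    {"dx": 0,"dy": 0,"dz": -120,"turn": 0},
    {"dx": 0,"dy": 0,"dz": -120,"turn": 0},
    {"dx": 0,"dy": 0,"dz": -120,"turn": 0},
  ],
)

```text
time_s: 21.65
tool_pos: [0.4513, -0.2706, 0.1226]
tool_rot: [[-1.0, -0.021, -0.019], [-0.021, 1.0, -0.001], [0.019, -0.001, -1.0]]
ft_force: [0.2, -0.9, -0.3]
gripper_width: 0.061
```

```bash
python3 go.py 603.6,-258,120,91.3 603.6,-258,120,65
python3 - <<'E'
from h import *
p,d=imaging.grab_frame('top'); W=cloud(p,d); ok=d>0
q,e=imaging.grab_frame('scene'); V=cloud(q,e,'scene')
for n,c,z0,z1 in [('white',(.449,-.271),.03,.07),('opal',(.6036,-.258),.03,.075)]:
    for w,X,o in(('top',W,ok),('scene',V,e>0)):
        P=near(X,c,.045,z0,z1,o); print(n,w,len(P),rect(P) if len(P)>3 else '',np.median(P[:,2]) if len(P) else '')
cv2.imwrite('pics/g8.png',np.hstack([cv2.resize(p[120:280,340:540,::-1],(400,320)),cv2.resize(q[110:230,310:460,::-1],(400,320))]))
E
```

```text
t 21.65 tcp [ 451.3 -270.6  122.6] jaw 91.2 w 61.0 F [ 0.2 -0.9 -0.3] q [-0.09  0.21  0.61  1.84 -0.12  1.14  2.15]
603.6,-258,120,91.3 -> dx,dy,dz [-152.5    9.4   -0.3] turn -0.002
603.6,-258,120,65 -> dx,dy,dz [-152.5    9.4   -0.3] turn 0.457
white top 0  
white scene 121 [ 449.2 -269.4   34.8   33.1   86.8] 0.045531468277414285
opal top 202 [ 603.4 -257.7   34.    33.    86.2] 0.05005595616650825
opal scene 128 [ 603.5 -250.6   33.3   26.8    9.5] 0.04957090928224287
```

View pics/g8.png

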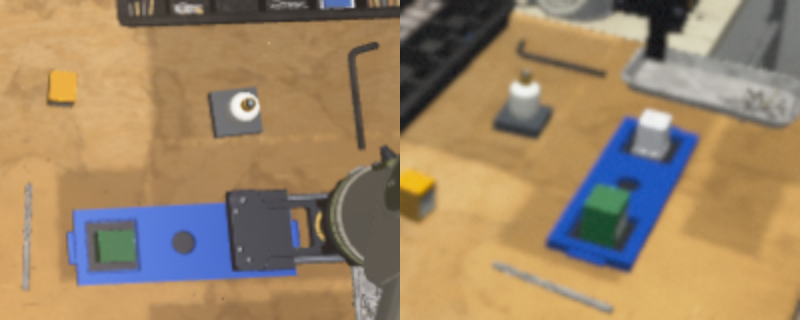

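The white case is in its pocket and upright, and the opal lamp is undisturbed. All three boxes are placed. Next is the opal lamp, moving slowly.

Request:
servo_tool(
  plan=[
    {"dx": -25,"dy": 2,"dz": 0,"turn": 0},
    {"dx": -50,"dy": 3,"dz": 0,"turn": 0},
    {"dx": -75,"dy": 5,"dz": 0,"turn": 0},
    {"dx": -100,"dy": 6,"dz": 0,"turn": 0},
    {"dx": -125,"dy": 8,"dz": 0,"turn": 0},
    {"dx": -145,"dy": 9,"dz": 0,"turn": 0},
    {"dx": -152.5,"dy": 9.4,"dz": 0,"turn": 0},
    {"dx": -152.5,"dy": 9.4,"dz": 0,"turn": 0},
  ],
)

```text
time_s: 22.55
tool_pos: [0.603, -0.2577, 0.1177]
tool_rot: [[-1.0, -0.022, -0.022], [-0.022, 1.0, -0.001], [0.022, -0.0, -1.0]]
ft_force: [-0.8, -0.4, 0.1]
gripper_width: 0.0611
```

Request:
servo_tool(
  plan=[
    {"dx": 0,"dy": 0,"dz": 10,"turn": 0},
    {"dx": 0,"dy": 0,"dz": 25,"turn": 0},
    {"dx": 0,"dy": 0,"dz": 35,"turn": 0},
    {"dx": 0,"dy": 0,"dz": 35,"turn": 0},
    {"dx": 0,"dy": 0,"dz": 35,"turn": 0},
  ],
)

```text
time_s: 23.05
tool_pos: [0.6019, -0.2578, 0.0825]
tool_rot: [[-1.0, -0.021, -0.023], [-0.021, 1.0, -0.001], [0.023, -0.0, -1.0]]
ft_force: [0.3, -0.8, 0.3]
gripper_width: 0.0611
```

```bash
python3 go.py 603.6,-258,40,91.3; python3 -c "
from h import *
print(np.round(state()['tool_rot'],4))"
```

```text
t 23.05 tcp [ 601.9 -257.8   82.5] jaw 91.2 w 61.1 F [ 0.3 -0.8  0.3] q [-0.06  0.55  0.54  1.52 -0.28  1.17  2.12]
603.6,-258,40,91.3 -> dx,dy,dz [-2.7 -0.2 42.4] turn -0.001
[[-9.995e-01 -2.140e-02 -2.290e-02]
 [-2.140e-02  9.998e-01 -9.000e-04]
 [ 2.290e-02 -4.000e-04 -9.997e-01]]
```

Request:
servo_tool(
  plan=[
    {"dx": -1,"dy": 0,"dz": 10,"turn": 0},
    {"dx": -2,"dy": 0,"dz": 20,"turn": 0},
    {"dx": -2,"dy": 0,"dz": 32,"turn": 0},
    {"dx": -2.5,"dy": 0,"dz": 44,"turn": 0},
    {"dx": -2.5,"dy": 0,"dz": 56,"turn": 0},
    {"dx": -2.5,"dy": 0,"dz": 66,"turn": 0},
    {"dx": -2.5,"dy": 0,"dz": 66,"turn": 0},
    {"dx": -2.5,"dy": 0,"dz": 66,"turn": 0},
  ],
)

```text
time_s: 23.85
tool_pos: [0.6029, -0.2579, 0.0163]
tool_rot: [[-1.0, -0.021, -0.023], [-0.021, 1.0, -0.001], [0.023, -0.0, -1.0]]
ft_force: [-0.5, -0.2, 0.4]
gripper_width: 0.061
```

```bash
python3 go.py 602.8,-258,2.5,91.3; python3 tip.py g9
```

```text
t 23.85 tcp [ 602.9 -257.9   16.3] jaw 91.2 w 61.0 F [-0.5 -0.2  0.4] q [-0.04  0.62  0.51  1.57 -0.32  1.06  2.15]
602.8,-258,2.5,91.3 -> dx,dy,dz [-0.3 -0.1 13.8] turn -0.001
-120 134 x -37.0 37.0 y -87.0 97.0
-110 170 x -37.0 38.0 y -82.0 91.0
-100 135 x -37.0 38.0 y -85.0 91.0
-90 38 x -36.0 36.0 y -85.0 90.0
-80 8 x -1.0 9.0 y -37.0 -29.0
-70 1 x -10.0 -10.0 y 46.0 46.0
-60 17 x -10.0 9.0 y 34.0 47.0
-50 26 x -11.0 10.0 y -37.0 47.0
-40 39 x -11.0 14.0 y -37.0 42.0
[ 0.60313868 -0.25802829  0.01681878] 0.06093395695321073 [-0.42753534 -0.00184043  0.2897    ] 296 91
```

View pics/g9.png

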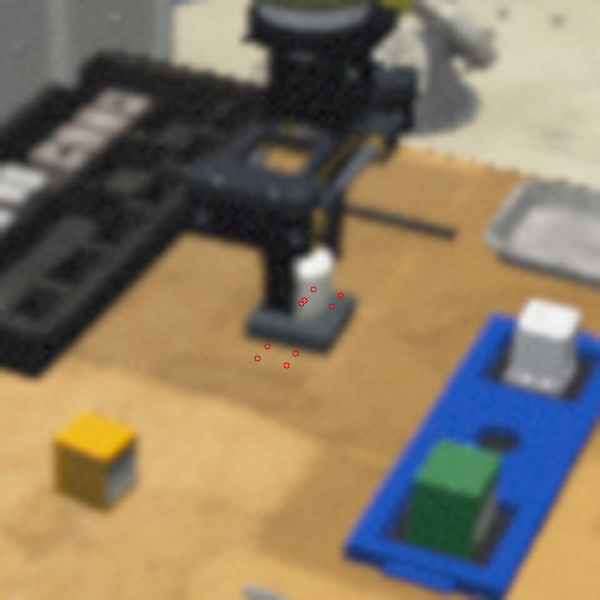

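The jaws straddle the opal lamp, with both fingers clear of the glass. I'll lower and grip.

Request:
servo_tool(
  plan=[
    {"dx": 0,"dy": 0,"dz": 4,"turn": 0},
    {"dx": 0,"dy": 0,"dz": 8,"turn": 0},
    {"dx": 0,"dy": 0,"dz": 12,"turn": 0},
    {"dx": 0,"dy": 0,"dz": 13.5,"turn": 0},
    {"dx": 0,"dy": 0,"dz": 13.5,"turn": 0},
    {"dx": 0,"dy": 0,"dz": 13.5,"turn": 0},
  ],
)

```text
time_s: 24.5
tool_pos: [0.6029, -0.2581, 0.0034]
tool_rot: [[-1.0, -0.021, -0.022], [-0.021, 1.0, -0.001], [0.022, -0.001, -1.0]]
ft_force: [-0.5, 0.5, 0.4]
gripper_width: 0.0611
```

Request:
servo_tool(
  plan=[
    {"dx": 0,"dy": 0,"dz": 0,"turn": 0},
    {"dx": 0,"dy": 0,"dz": 0,"turn": 0},
    {"dx": 0,"dy": 0,"dz": 0,"turn": 0},
    {"dx": 0,"dy": 0,"dz": 0,"turn": 0},
    {"dx": 0,"dy": 0,"dz": 0,"turn": 0},
    {"dx": 0,"dy": 0,"dz": 0,"turn": 0},
    {"dx": 0,"dy": 0,"dz": 0,"turn": 0},
  ],
  jaw=-1,
)

```text
time_s: 25.2
tool_pos: [0.6029, -0.2586, 0.0035]
tool_rot: [[-1.0, -0.021, -0.022], [-0.021, 1.0, -0.002], [0.022, -0.001, -1.0]]
ft_force: [-0.8, -1.9, 1.0]
gripper_width: 0.0351
```

```bash
python3 go.py 603,-258,60,91.3
```

```text
t 25.2 tcp [ 602.9 -258.6    3.5] jaw 91.2 w 35.1 F [-0.8 -1.9  1. ] q [-0.04  0.64  0.51  1.57 -0.33  1.04  2.15]
603,-258,60,91.3 -> dx,dy,dz [  1.1   0.5 -56.4] turn -0.002
```

Request:
servo_tool(
  plan=[
    {"dx": 0,"dy": 0,"dz": -6,"turn": 0},
    {"dx": 0,"dy": 0,"dz": -18,"turn": 0},
    {"dx": 1,"dy": 0,"dz": -35,"turn": 0},
    {"dx": 1,"dy": 0,"dz": -52,"turn": 0},
    {"dx": 1.5,"dy": 0,"dz": -65,"turn": 0},
    {"dx": 1.5,"dy": 0,"dz": -70,"turn": 0},
    {"dx": 1.5,"dy": 0,"dz": -70,"turn": 0},
  ],
)

```text
time_s: 25.9
tool_pos: [0.6035, -0.2586, 0.0747]
tool_rot: [[-1.0, -0.021, -0.02], [-0.021, 1.0, -0.002], [0.02, -0.002, -1.0]]
ft_force: [0.3, 0.7, -0.4]
gripper_width: 0.0352
```

```bash
python3 go.py 446.6,-186.7,73,91.3
```

```text
t 25.9 tcp [ 603.5 -258.6   74.7] jaw 91.2 w 35.2 F [ 0.3  0.7 -0.4] q [-0.06  0.56  0.54  1.53 -0.29  1.16  2.13]
446.6,-186.7,73,91.3 -> dx,dy,dz [155.3  75.2   4.7] turn -0.002
```

Request:
servo_tool(
  plan=[
    {"dx": 12,"dy": 6,"dz": 0,"turn": 0},
    {"dx": 37,"dy": 18,"dz": 1,"turn": 0},
    {"dx": 62,"dy": 30,"dz": 2,"turn": 0},
    {"dx": 87,"dy": 42,"dz": 3,"turn": 0},
    {"dx": 112,"dy": 54,"dz": 4,"turn": 0},
    {"dx": 135,"dy": 65,"dz": 4.5,"turn": 0},
    {"dx": 149,"dy": 72,"dz": 4.7,"turn": 0},
    {"dx": 155,"dy": 75,"dz": 4.7,"turn": 0},
  ],
)

```text
time_s: 26.7
tool_pos: [0.4454, -0.1861, 0.0725]
tool_rot: [[-1.0, -0.021, -0.021], [-0.021, 1.0, -0.001], [0.021, -0.001, -1.0]]
ft_force: [0.4, 0.6, 0.1]
gripper_width: 0.0354
```

Request:
servo_tool(
  plan=[
    {"dx": 0,"dy": 0,"dz": 0,"turn": 0},
    {"dx": 0,"dy": 0,"dz": 0,"turn": 0},
  ],
)

```text
time_s: 26.9
tool_pos: [0.4458, -0.1862, 0.0724]
tool_rot: [[-1.0, -0.021, -0.021], [-0.021, 1.0, -0.001], [0.021, -0.001, -1.0]]
ft_force: [0.7, 0.3, -0.7]
gripper_width: 0.0352
```

```bash
python3 go.py 446.6,-186.7,1.5,91.3; python3 -c "
from h import *
print(np.round(state()['tool_rot'],4))
q,e=imaging.grab_frame('scene'); V=cloud(q,e,'scene'); 
hsv=cv2.cvtColor(q,cv2.COLOR_RGB2HSV)
m=(e>0)&(hsv[...,1]<70)&(hsv[...,2]>110)
P=near(V,(.447,-.187),.03,.08,.14,m); print('opal',len(P),rect(P),P[:,2].min(),P[:,2].max(),P[:,:2].mean(0))
dm=(hsv[...,2]<95)&(e>0)&(hsv[...,1]<130)&(np.hypot(V[...,0]-.447,V[...,1]+.187)<.025)&(V[...,2]<.02)
P=V[dm]; print('dimple',len(P),rect(P) if len(P)>3 else '',P[:,2].mean() if len(P) else '')
"
```

```text
t 26.9 tcp [ 445.8 -186.2   72.4] jaw 91.2 w 35.2 F [ 0.7  0.3 -0.7] q [-0.24  0.17  0.58  1.99 -0.1   1.02  1.98]
446.6,-186.7,1.5,91.3 -> dx,dy,dz [-2.3 -0.5 70.9] turn -0.001
[[-9.995e-01 -2.140e-02 -2.130e-02]
 [-2.140e-02  9.998e-01 -1.200e-03]
 [ 2.140e-02 -8.000e-04 -9.998e-01]]
opal 31 [ 431.9 -179.    21.2    6.3   64. ] 0.08693898339703672 0.11388551267712177 [ 0.43331254 -0.17635775]
dimple 17 [ 450.6 -186.    28.5   16.2   85.4] 0.005747894016378405
```

Run:
```python
from h import *
f=np.load('top0.npz'); p,d=f['p'],f['d']; W=cloud(p,d)
c=imaging.calibration('top'); C=-np.array(c['R']).T@np.array(c['t']); print('cam',C.round(3))
hsv=cv2.cvtColor(p,cv2.COLOR_RGB2HSV)
# intersect rays with plane z=.012
k=(.012-C[2])/(W[...,2]-C[2]); X=C+k[...,None]*(W-C)
for n,u,v,r in [('blue',432,241,9),('red',294.5,240.5,9)]:
    w=p.astype(float)
    v0,u0=int(v),int(u); S=p[v0-11:v0+12,u0-11:u0+12].astype(float)
    ch=S[...,2] if n=='blue' else S[...,0]
    lo,hi=np.percentile(ch,3),np.percentile(ch,85)
    wt=np.clip((hi-ch)/(hi-lo),0,1); 
    vv,uu=np.mgrid[v0-11:v0+12,u0-11:u0+12]; wt[np.hypot(uu-u,vv-v)>10]=0; wt[wt<.25]=0
    print(n,(X[v0-11:v0+12,u0-11:u0+12]*wt[...,None]).sum((0,1))/wt.sum()*1000, 'px',(uu*wt).sum()/wt.sum(),(vv*wt).sum()/wt.sum(),'diam',2*np.sqrt(wt.sum()/np.pi)*2.26)
# lamp caps/glass top: pixels of lamp, ref
```

```text
cam [0.427 0.053 1.035]
blue [nan nan nan] px 431.4790955969853 240.79785799285997 diam 25.921194340238582
red [nan nan nan] px 294.2507928344905 240.11451101397103 diam 25.145048311547715<stdin>:6: RuntimeWarning: divide by zero encountered in divide
<stdin>:6: RuntimeWarning: invalid value encountered in multiply
```

Run:
```python
from h import *
c=imaging.calibration('top'); R=np.array(c['R']);C=-R.T@np.array(c['t']); K=np.array([[c['fx'],0,c['cx']],[0,c['fy'],c['cy']],[0,0,1]])
for n,uv in [('blue',(431.48,240.80)),('red',(294.25,240.11))]:
    q=cv2.undistortPoints(np.array([[uv]],float),K,np.array(c['dist_coeffs']))[0,0]
    r=R.T@np.array([q[0],q[1],1]); print(n,(C+r*(.012-C[2])/r[2])*1000)
# lamp in nest: nest centre already from depth; lamp caps
f=np.load('top0.npz'); W=cloud(f['p'],f['d']); ok=f['d']>0
for n,u,v in [('opal',461,174),('amber',241,184)]:
    P=near(W,W[v,u],.03,.03,.06,ok); Q=P[P[:,2]>.045]
    g=lambda t:np.clip(np.hypot(P[:,0]-t[0],P[:,1]-t[1])-.018,0,1).sum()
    print(n,Q.mean(0),Q[:,:2].min(0),Q[:,:2].max(0))
```

```text
blue [ 446.94796985 -185.45536321   12.        ]
red [457.81414121 143.01430213  12.        ]
opal [ 0.60212719 -0.25588475  0.05043546] [ 0.58798934 -0.2741565 ] [ 0.61938512 -0.24180918]
amber [0.59520448 0.26561251 0.05075727] [0.58049097 0.24919722] [0.61213084 0.28293621]
```

Request:
servo_tool(
  plan=[
    {"dx": -1,"dy": 0.2,"dz": 8,"turn": 0},
    {"dx": -1.8,"dy": 0.3,"dz": 20,"turn": 0},
    {"dx": -1.8,"dy": 0.3,"dz": 32,"turn": 0},
    {"dx": -1.8,"dy": 0.3,"dz": 44,"turn": 0},
    {"dx": -1.8,"dy": 0.3,"dz": 54,"turn": 0},
    {"dx": -1.8,"dy": 0.3,"dz": 60,"turn": 0},
    {"dx": -1.8,"dy": 0.3,"dz": 62,"turn": 0},
    {"dx": -1.8,"dy": 0.3,"dz": 62,"turn": 0},
  ],
)

```text
time_s: 27.75
tool_pos: [0.4464, -0.1862, 0.0103]
tool_rot: [[-1.0, -0.021, -0.022], [-0.021, 1.0, -0.002], [0.022, -0.001, -1.0]]
ft_force: [0.4, 0.6, -1.1]
gripper_width: 0.0352
```

```bash
python3 go.py 446.2,-185.8,1.5,91.2;  python3 tip.py g10
```

```text
t 27.75 tcp [ 446.4 -186.2   10.3] jaw 91.2 w 35.2 F [ 0.4  0.6 -1.1] q [-0.21  0.28  0.56  2.04 -0.18  0.89  2.05]
446.2,-185.8,1.5,91.2 -> dx,dy,dz [-0.   0.4  8.8] turn 0.0
-120 159 x -38.0 37.0 y -88.0 97.0
-110 195 x -39.0 38.0 y -82.0 92.0
-100 137 x -39.0 38.0 y -81.0 90.0
-90 52 x -38.0 37.0 y -84.0 90.0
-50 69 x -17.0 17.0 y 27.0 108.0
-40 25 x -16.0 18.0 y 69.0 108.0
[ 0.44662645 -0.18620343  0.0106182 ] 0.03512753094282811 [ 0.17750038 -0.48877816 -0.4023846 ] 335 118
```

View pics/g10.png

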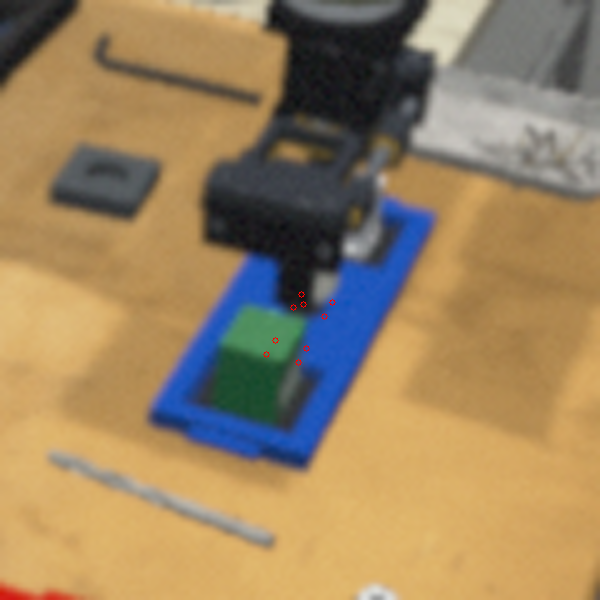

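The lamp is held over the blue dimple and clear of both boxes. I'll lower it in small steps with force checks.

Request:
servo_tool(
  plan=[
    {"dx": 0,"dy": 0.4,"dz": 2,"turn": 0},
    {"dx": 0,"dy": 0.4,"dz": 4,"turn": 0},
    {"dx": 0,"dy": 0.4,"dz": 6,"turn": 0},
    {"dx": 0,"dy": 0.4,"dz": 7,"turn": 0},
    {"dx": 0,"dy": 0.4,"dz": 7,"turn": 0},
    {"dx": 0,"dy": 0.4,"dz": 7,"turn": 0},
  ],
)

```text
time_s: 28.4
tool_pos: [0.4465, -0.1858, 0.0037]
tool_rot: [[-1.0, -0.021, -0.021], [-0.021, 1.0, -0.002], [0.021, -0.001, -1.0]]
ft_force: [1.0, -0.5, -0.3]
gripper_width: 0.0352
```

```bash
python3 go.py 446.2,-185.8,1.5,91.2
```

```text
t 28.4 tcp [ 446.5 -185.8    3.7] jaw 91.2 w 35.2 F [ 1.  -0.5 -0.3] q [-0.2   0.29  0.56  2.04 -0.19  0.88  2.05]
446.2,-185.8,1.5,91.2 -> dx,dy,dz [0.3 0.1 2.2] turn 0.0
```

Request:
servo_tool(
  plan=[
    {"dx": 0.2,"dy": 0,"dz": 0.7,"turn": 0},
    {"dx": 0.2,"dy": 0,"dz": 1.4,"turn": 0},
    {"dx": 0.2,"dy": 0,"dz": 1.9,"turn": 0},
    {"dx": 0.2,"dy": 0,"dz": 1.9,"turn": 0},
    {"dx": 0.2,"dy": 0,"dz": 1.9,"turn": 0},
  ],
)

```text
time_s: 28.9
tool_pos: [0.4463, -0.1859, 0.0018]
tool_rot: [[-1.0, -0.021, -0.021], [-0.021, 1.0, -0.002], [0.021, -0.001, -1.0]]
ft_force: [0.8, 0.1, -0.7]
gripper_width: 0.0351
```

```bash
python3 go.py 446.2,-185.8,1.5,91.2; sleep 0; python3 -c "
from h import *
F=[]
for i in range(6):
    imaging.grab_frame('top'); F.append(state()['ft_force'])
print(np.mean(F,0),np.std(F,0))"
```

```text
t 28.9 tcp [ 446.3 -185.9    1.8] jaw 91.2 w 35.1 F [ 0.8  0.1 -0.7] q [-0.2   0.3   0.55  2.04 -0.19  0.87  2.05]
446.2,-185.8,1.5,91.2 -> dx,dy,dz [0.1 0.1 0.3] turn 0.0
[ 0.21471236 -0.74013495  0.26392912] [0.5541536  0.39510415 0.52154544]
```

The force has moved from carrying the lamp's weight to about zero, so the lamp is just seating. I'll release it.

Request:
servo_tool(
  plan=[
    {"dx": 0,"dy": 0,"dz": 0,"turn": 0},
    {"dx": 0,"dy": 0,"dz": 0,"turn": 0},
    {"dx": 0,"dy": 0,"dz": 0,"turn": 0},
    {"dx": 0,"dy": 0,"dz": 0,"turn": 0},
    {"dx": 0,"dy": 0,"dz": 0,"turn": 0},
  ],
  jaw=0.35,
)

```text
time_s: 29.7
tool_pos: [0.4463, -0.1858, 0.0018]
tool_rot: [[-1.0, -0.021, -0.021], [-0.021, 1.0, -0.002], [0.021, -0.001, -1.0]]
ft_force: [-0.1, 0.1, -0.4]
gripper_width: 0.0578
```

Request:
servo_tool(
  plan=[
    {"dx": 0,"dy": 0,"dz": -10,"turn": 0},
    {"dx": 0,"dy": 0,"dz": -25,"turn": 0},
    {"dx": 0,"dy": 0,"dz": -45,"turn": 0},
    {"dx": 1,"dy": 0,"dz": -70,"turn": 0},
    {"dx": 2,"dy": 0,"dz": -100,"turn": 0},
    {"dx": 2,"dy": 0,"dz": -115,"turn": 0},
    {"dx": 2,"dy": 0,"dz": -115,"turn": 0},
    {"dx": 2,"dy": 0,"dz": -115,"turn": 0},
  ],
)

```text
time_s: 30.5
tool_pos: [0.4467, -0.1856, 0.1169]
tool_rot: [[-1.0, -0.021, -0.02], [-0.021, 1.0, -0.001], [0.02, -0.001, -1.0]]
ft_force: [0.7, 0.2, -0.5]
gripper_width: 0.0591
```

```bash
python3 go.py 596.3,267,117,91.2 450,50,117,91.2
```

```text
t 30.5 tcp [ 446.7 -185.6  116.9] jaw 91.2 w 59.1 F [ 0.7  0.2 -0.5] q [-0.26  0.11  0.59  1.95 -0.06  1.12  1.95]
596.3,267,117,91.2 -> dx,dy,dz [-159.1  449.4   -3.7] turn 0.0
450,50,117,91.2 -> dx,dy,dz [ -8.3 235.5  -0.5] turn 0.0
```

Request:
servo_tool(
  plan=[
    {"dx": -12,"dy": 33,"dz": 0,"turn": 0},
    {"dx": -24,"dy": 67,"dz": 0,"turn": 0},
    {"dx": -36,"dy": 100,"dz": 0,"turn": 0},
    {"dx": -48,"dy": 135,"dz": 0,"turn": 0},
    {"dx": -60,"dy": 168,"dz": 0,"turn": 0},
    {"dx": -72,"dy": 202,"dz": 0,"turn": 0},
    {"dx": -80,"dy": 225,"dz": 0,"turn": 0},
    {"dx": -80,"dy": 225,"dz": 0,"turn": 0},
  ],
)

```text
time_s: 31.3
tool_pos: [0.5216, 0.0449, 0.1136]
tool_rot: [[-0.999, -0.027, -0.022], [-0.027, 1.0, -0.001], [0.022, -0.001, -1.0]]
ft_force: [-0.4, -0.2, -0.4]
gripper_width: 0.0586
```

Request:
servo_tool(
  plan=[
    {"dx": -12,"dy": 33,"dz": 0,"turn": 0},
    {"dx": -24,"dy": 67,"dz": 0,"turn": 0},
    {"dx": -36,"dy": 100,"dz": 0,"turn": 0},
    {"dx": -48,"dy": 135,"dz": 0,"turn": 0},
    {"dx": -60,"dy": 168,"dz": 0,"turn": 0},
    {"dx": -72,"dy": 202,"dz": 0,"turn": 0},
    {"dx": -79,"dy": 222,"dz": 0,"turn": 0},
    {"dx": -79,"dy": 222,"dz": 0,"turn": 0},
  ],
)

```text
time_s: 32.1
tool_pos: [0.5939, 0.2716, 0.1098]
tool_rot: [[-0.999, -0.03, -0.024], [-0.03, 1.0, -0.002], [0.024, -0.001, -1.0]]
ft_force: [-0.7, 0.1, -0.6]
gripper_width: 0.0589
```

```bash
python3 go.py 595.8,267,82,91.2
python3 - <<'E'
from h import *
print(np.round(state()['tool_rot'],4))
p,d=imaging.grab_frame('top'); W=cloud(p,d); ok=d>0
for n,c,z0,z1 in [('white',(.449,-.271),.03,.07),('green',(.4453,-.101),.03,.07),('opal',(.447,-.1855),.03,.055),('opalcap',(.447,-.1855),.059,.09)]:
    P=near(W,c,.04,z0,z1,ok); print(n,len(P),rect(P) if len(P)>3 else '',np.median(P[:,2]) if len(P) else '')
q,e=imaging.grab_frame('scene')
cv2.imwrite('pics/g11.png',np.hstack([cv2.resize(p[190:290,360:500,::-1],(400,286)),cv2.resize(q[140:240,350:490,::-1],(400,286))]))
E
```

```text
t 32.1 tcp [593.9 271.6 109.8] jaw 91.7 w 58.9 F [-0.7  0.1 -0.6] q [-0.71  0.48  0.3   1.49 -0.16  1.21  1.21]
595.8,267,82,91.2 -> dx,dy,dz [-2.5 -4.6 27.8] turn 0.009
[[-0.9992 -0.0301 -0.0245]
 [-0.0301  0.9995 -0.0018]
 [ 0.0245 -0.0011 -0.9997]]
white 213 [ 447.8 -269.9   31.7   31.8    2. ] 0.043904488415865216
green 290 [443.4 -99.3  35.2  41.2   2.2] 0.04795728087115542
opal 161 [ 446.9 -185.8   33.7   34.8   85.8] 0.047282888562630784
opalcap 35 [ 446.3 -186.    13.9   11.3   88.5] 0.06391257536126967
```

View pics/g11.png

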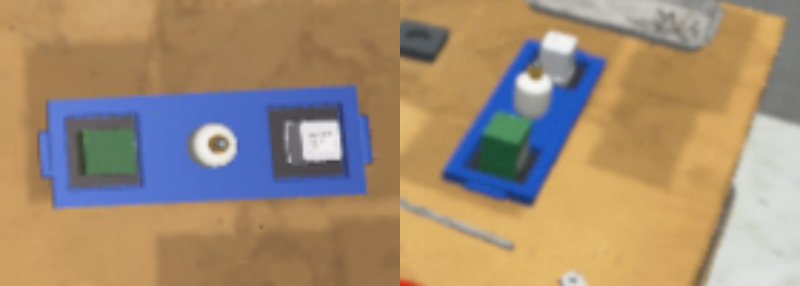

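The blue kit is complete. The opal lamp stands upright in its dimple at (213,145), with its cap about 2 mm lower than it was in the nest. Now the amber lamp.

Request:
servo_tool(
  plan=[
    {"dx": -2.5,"dy": -4.2,"dz": 0,"turn": 0},
    {"dx": -2.5,"dy": -4.2,"dz": 15,"turn": 0},
    {"dx": -2.5,"dy": -4.2,"dz": 27,"turn": 0},
    {"dx": -2.5,"dy": -4.2,"dz": 27,"turn": 0},
    {"dx": -2.5,"dy": -4.2,"dz": 27,"turn": 0},
  ],
)

```text
time_s: 32.7
tool_pos: [0.5959, 0.2631, 0.0828]
tool_rot: [[-0.999, -0.026, -0.025], [-0.026, 1.0, -0.004], [0.025, -0.003, -1.0]]
ft_force: [-0.3, 0.0, 1.0]
gripper_width: 0.0589
```

```bash
python3 go.py 595.7,267.4,15,91.2
```

```text
t 32.7 tcp [595.9 263.1  82.8] jaw 91.5 w 58.9 F [-0.3  0.   1. ] q [-0.7   0.51  0.3   1.52 -0.16  1.17  1.23]
595.7,267.4,15,91.2 -> dx,dy,dz [-1.6  4.5 67.7] turn 0.005
```

Request:
servo_tool(
  plan=[
    {"dx": -1.6,"dy": 4.5,"dz": 0,"turn": 0},
    {"dx": -1.6,"dy": 4.5,"dz": 5,"turn": 0},
    {"dx": -1.6,"dy": 4.5,"dz": 17,"turn": 0},
    {"dx": -1.6,"dy": 4.5,"dz": 30,"turn": 0},
    {"dx": -1.6,"dy": 4.5,"dz": 43,"turn": 0},
    {"dx": -1.6,"dy": 4.5,"dz": 55,"turn": 0},
    {"dx": -1.6,"dy": 4.5,"dz": 65,"turn": 0},
    {"dx": -1.6,"dy": 4.5,"dz": 65,"turn": 0},
  ],
)

```text
time_s: 33.5
tool_pos: [0.5947, 0.2668, 0.0157]
tool_rot: [[-0.999, -0.026, -0.027], [-0.026, 1.0, -0.005], [0.028, -0.004, -1.0]]
ft_force: [-0.2, 0.3, 0.4]
gripper_width: 0.0584
```

Request:
servo_tool(
  plan=[
    {"dx": 0,"dy": 0,"dz": 0,"turn": 0},
  ],
)

```text
time_s: 33.6
tool_pos: [0.5949, 0.2668, 0.0159]
tool_rot: [[-0.999, -0.026, -0.027], [-0.026, 1.0, -0.005], [0.027, -0.004, -1.0]]
ft_force: [0.8, -0.2, 0.4]
gripper_width: 0.0587
```

```bash
python3 go.py 595.7,267.4,3,91.2
```

```text
t 33.6 tcp [594.9 266.8  15.9] jaw 91.5 w 58.7 F [ 0.8 -0.2  0.4] q [-0.69  0.58  0.28  1.56 -0.18  1.05  1.24]
595.7,267.4,3,91.2 -> dx,dy,dz [-1.2  0.6 12.8] turn 0.005
```

Request:
servo_tool(
  plan=[
    {"dx": -1,"dy": 0.6,"dz": 4,"turn": 0},
    {"dx": -1,"dy": 0.6,"dz": 8,"turn": 0},
    {"dx": -1,"dy": 0.6,"dz": 11,"turn": 0},
    {"dx": -1,"dy": 0.6,"dz": 12.5,"turn": 0},
    {"dx": -1,"dy": 0.6,"dz": 12.5,"turn": 0},
    {"dx": -1,"dy": 0.6,"dz": 12.5,"turn": 0},
  ],
)

```text
time_s: 34.2
tool_pos: [0.5957, 0.2674, 0.0035]
tool_rot: [[-0.999, -0.026, -0.027], [-0.026, 1.0, -0.005], [0.027, -0.004, -1.0]]
ft_force: [0.2, 0.4, 0.3]
gripper_width: 0.0585
```

Request:
servo_tool(
  plan=[
    {"dx": 0,"dy": 0,"dz": 0,"turn": 0},
    {"dx": 0,"dy": 0,"dz": 0,"turn": 0},
    {"dx": 0,"dy": 0,"dz": 0,"turn": 0},
    {"dx": 0,"dy": 0,"dz": 0,"turn": 0},
    {"dx": 0,"dy": 0,"dz": 0,"turn": 0},
    {"dx": 0,"dy": 0,"dz": 0,"turn": 0},
    {"dx": 0,"dy": 0,"dz": 0,"turn": 0},
  ],
  jaw=-1,
)

```text
time_s: 34.9
tool_pos: [0.5957, 0.2673, 0.0035]
tool_rot: [[-0.999, -0.026, -0.027], [-0.026, 1.0, -0.005], [0.027, -0.004, -1.0]]
ft_force: [-0.4, 0.3, 0.8]
gripper_width: 0.0353
```

```bash
python3 go.py 595.7,267.4,73,91.2
```

```text
t 34.9 tcp [595.7 267.3   3.5] jaw 91.5 w 35.3 F [-0.4  0.3  0.8] q [-0.69  0.6   0.28  1.57 -0.19  1.03  1.24]
595.7,267.4,73,91.2 -> dx,dy,dz [  1.9  -0.2 -69.4] turn 0.005
```

Request:
servo_tool(
  plan=[
    {"dx": 0,"dy": 0,"dz": -6,"turn": 0},
    {"dx": 0,"dy": 0,"dz": -18,"turn": 0},
    {"dx": 1,"dy": 0,"dz": -35,"turn": 0},
    {"dx": 1,"dy": 0,"dz": -52,"turn": 0},
    {"dx": 1.9,"dy": 0,"dz": -65,"turn": 0},
    {"dx": 1.9,"dy": 0,"dz": -70,"turn": 0},
    {"dx": 1.9,"dy": 0,"dz": -70,"turn": 0},
  ],
)

```text
time_s: 35.6
tool_pos: [0.5961, 0.2679, 0.0747]
tool_rot: [[-0.999, -0.026, -0.025], [-0.026, 1.0, -0.004], [0.026, -0.004, -1.0]]
ft_force: [0.5, 1.4, -0.0]
gripper_width: 0.0351
```

```bash
python3 go.py 457.2,143,73,91.5
```

```text
t 35.6 tcp [596.1 267.9  74.7] jaw 91.5 w 35.1 F [ 0.5  1.4 -0. ] q [-0.71  0.52  0.3   1.52 -0.17  1.15  1.22]
457.2,143,73,91.5 -> dx,dy,dz [ 142.  -121.3    5.8] turn -0.0
```

Request:
servo_tool(
  plan=[
    {"dx": 10,"dy": -9,"dz": 0,"turn": 0},
    {"dx": 32,"dy": -27,"dz": 1,"turn": 0},
    {"dx": 56,"dy": -48,"dz": 2,"turn": 0},
    {"dx": 80,"dy": -68,"dz": 3,"turn": 0},
    {"dx": 104,"dy": -89,"dz": 4,"turn": 0},
    {"dx": 125,"dy": -107,"dz": 5,"turn": 0},
    {"dx": 138,"dy": -118,"dz": 5.5,"turn": 0},
    {"dx": 142,"dy": -121.3,"dz": 5.5,"turn": 0},
  ],
)

```text
time_s: 36.4
tool_pos: [0.4557, 0.1417, 0.0727]
tool_rot: [[-0.999, -0.025, -0.027], [-0.025, 1.0, -0.005], [0.027, -0.004, -1.0]]
ft_force: [0.4, 0.8, -0.9]
gripper_width: 0.0352
```

Request:
servo_tool(
  plan=[
    {"dx": 0,"dy": 0,"dz": 0,"turn": 0},
    {"dx": 0,"dy": 0,"dz": 0,"turn": 0},
  ],
)

```text
time_s: 36.6
tool_pos: [0.4561, 0.1422, 0.0727]
tool_rot: [[-0.999, -0.025, -0.027], [-0.025, 1.0, -0.005], [0.027, -0.004, -1.0]]
ft_force: [0.1, 0.3, -1.5]
gripper_width: 0.0352
```

```bash
python3 go.py 457.2,143,10,91.5;python3 -c "
from h import *
print(np.round(state()['tool_rot'][:,2],4))"
```

```text
t 36.6 tcp [456.1 142.2  72.7] jaw 91.4 w 35.2 F [ 0.1  0.3 -1.5] q [-0.7   0.16  0.33  1.99 -0.07  1.03  1.26]
457.2,143,10,91.5 -> dx,dy,dz [-2.8  1.  62.6] turn -0.001
[-0.0268 -0.0046 -0.9996]
```

Request:
servo_tool(
  plan=[
    {"dx": -1,"dy": 0.5,"dz": 8,"turn": 0},
    {"dx": -2,"dy": 0.8,"dz": 20,"turn": 0},
    {"dx": -2.5,"dy": 0.8,"dz": 32,"turn": 0},
    {"dx": -2.5,"dy": 0.8,"dz": 44,"turn": 0},
    {"dx": -2.5,"dy": 0.8,"dz": 54,"turn": 0},
    {"dx": -2.5,"dy": 0.8,"dz": 60,"turn": 0},
    {"dx": -2.5,"dy": 0.8,"dz": 62,"turn": 0},
    {"dx": -2.5,"dy": 0.8,"dz": 62,"turn": 0},
  ],
)

```text
time_s: 37.4
tool_pos: [0.4569, 0.1427, 0.0105]
tool_rot: [[-0.999, -0.025, -0.027], [-0.025, 1.0, -0.005], [0.027, -0.004, -1.0]]
ft_force: [0.1, -0.2, -1.2]
gripper_width: 0.0352
```

```bash
python3 go.py 457.2,143,1.8,91.5;python3 -c "
from h import *
F=[]
for i in range(6):
    imaging.grab_frame('top'); F.append(state()['ft_force'])
print(np.mean(F,0),np.std(F,0))"
```

```text
t 37.4 tcp [456.9 142.7  10.5] jaw 91.4 w 35.2 F [ 0.1 -0.2 -1.2] q [-0.69  0.26  0.32  2.03 -0.11  0.89  1.3 ]
457.2,143,1.8,91.5 -> dx,dy,dz [-0.6  0.3  8.7] turn -0.001
[-0.20313161  0.55695415 -0.94017781] [0.61729565 0.64475527 0.25382812]
```

Request:
servo_tool(
  plan=[
    {"dx": -0.5,"dy": 0.3,"dz": 2,"turn": 0},
    {"dx": -0.5,"dy": 0.3,"dz": 4,"turn": 0},
    {"dx": -0.5,"dy": 0.3,"dz": 6,"turn": 0},
    {"dx": -0.5,"dy": 0.3,"dz": 7.2,"turn": 0},
    {"dx": -0.5,"dy": 0.3,"dz": 8,"turn": 0},
    {"dx": -0.5,"dy": 0.3,"dz": 8.7,"turn": 0},
    {"dx": -0.5,"dy": 0.3,"dz": 8.7,"turn": 0},
    {"dx": -0.5,"dy": 0.3,"dz": 8.7,"turn": 0},
  ],
)

```text
time_s: 38.5
tool_pos: [0.4574, 0.1431, 0.0023]
tool_rot: [[-0.999, -0.025, -0.026], [-0.025, 1.0, -0.004], [0.026, -0.004, -1.0]]
ft_force: [-0.3, 0.5, -1.1]
gripper_width: 0.0349
```

```bash
python3 go.py 457.2,143,1.8,91.5;python3 -c "
from h import *
F=[]
for i in range(6):
    imaging.grab_frame('top'); F.append(state()['ft_force'])
print(np.mean(F,0),np.std(F,0))"
```

```text
t 38.5 tcp [457.4 143.1   2.3] jaw 91.4 w 34.9 F [-0.3  0.5 -1.1] q [-0.68  0.27  0.32  2.04 -0.12  0.88  1.3 ]
457.2,143,1.8,91.5 -> dx,dy,dz [ 0.2 -0.1  0.5] turn -0.001
[-0.00955067 -0.04342616 -0.78542581] [0.49861898 0.40206827 0.11853777]
```

Request:
servo_tool(
  plan=[
    {"dx": 0.1,"dy": 0,"dz": 0.4,"turn": 0},
    {"dx": 0.1,"dy": 0,"dz": 0.7,"turn": 0},
    {"dx": 0.1,"dy": 0,"dz": 0.7,"turn": 0},
    {"dx": 0.1,"dy": 0,"dz": 0.7,"turn": 0},
  ],
)

```text
time_s: 39.2
tool_pos: [0.4575, 0.1431, 0.0017]
tool_rot: [[-0.999, -0.025, -0.026], [-0.025, 1.0, -0.004], [0.026, -0.003, -1.0]]
ft_force: [0.8, -0.3, 1.7]
gripper_width: 0.035
```

```bash
python3 go.py 457.2,143,1.5,91.5;python3 -c "
from h import *
F=[]
for i in range(6):
    imaging.grab_frame('top'); F.append(state()['ft_force'])
print(np.mean(F,0),np.std(F,0))"
```

```text
t 39.2 tcp [457.5 143.1   1.7] jaw 91.4 w 35.0 F [ 0.8 -0.3  1.7] q [-0.68  0.27  0.32  2.04 -0.12  0.87  1.3 ]
457.2,143,1.5,91.5 -> dx,dy,dz [ 0.3 -0.1  0.2] turn -0.001
[ 0.29455223 -0.90293135  2.92458424] [0.66286942 0.37371794 0.56381428]
```

Contact shows at about 3 N, so the lamp is seated. I'll release it, then go up and away.

Request:
servo_tool(
  plan=[
    {"dx": 0,"dy": 0,"dz": 0,"turn": 0},
    {"dx": 0,"dy": 0,"dz": 0,"turn": 0},
    {"dx": 0,"dy": 0,"dz": 0,"turn": 0},
    {"dx": 0,"dy": 0,"dz": 0,"turn": 0},
    {"dx": 0,"dy": 0,"dz": 0,"turn": 0},
  ],
  jaw=0.35,
)

```text
time_s: 40.0
tool_pos: [0.4574, 0.1432, 0.0016]
tool_rot: [[-0.999, -0.025, -0.026], [-0.025, 1.0, -0.004], [0.026, -0.003, -1.0]]
ft_force: [-0.1, -0.1, 0.2]
gripper_width: 0.0577
```

Request:
servo_tool(
  plan=[
    {"dx": 0,"dy": 0,"dz": -10,"turn": 0},
    {"dx": 0,"dy": 0,"dz": -25,"turn": 0},
    {"dx": 0,"dy": 0,"dz": -45,"turn": 0},
    {"dx": 1,"dy": 0,"dz": -70,"turn": 0},
    {"dx": 2,"dy": 0,"dz": -100,"turn": 0},
    {"dx": 2,"dy": 0,"dz": -120,"turn": 0},
    {"dx": 2,"dy": 0,"dz": -120,"turn": 0},
    {"dx": 2,"dy": 0,"dz": -120,"turn": 0},
  ],
)

```text
time_s: 40.8
tool_pos: [0.4586, 0.1437, 0.122]
tool_rot: [[-0.999, -0.025, -0.025], [-0.025, 1.0, -0.004], [0.025, -0.003, -1.0]]
ft_force: [0.4, -0.1, -0.6]
gripper_width: 0.059
```

Request:
servo_tool(
  plan=[
    {"dx": 0,"dy": -25,"dz": -10,"turn": 0},
    {"dx": 0,"dy": -55,"dz": -20,"turn": 0},
    {"dx": 0,"dy": -85,"dz": -30,"turn": 0},
    {"dx": 0,"dy": -115,"dz": -30,"turn": 0},
    {"dx": 0,"dy": -135,"dz": -30,"turn": 0},
    {"dx": 0,"dy": -145,"dz": -30,"turn": 0},
    {"dx": 0,"dy": -145,"dz": -30,"turn": 0},
    {"dx": 0,"dy": -145,"dz": -30,"turn": 0},
  ],
)

```text
time_s: 41.6
tool_pos: [0.4628, -0.0001, 0.152]
tool_rot: [[-0.999, -0.026, -0.026], [-0.026, 1.0, -0.004], [0.026, -0.003, -1.0]]
ft_force: [0.1, -0.6, -0.0]
gripper_width: 0.0589
```

```bash
python3 go.py
python3 - <<'E'
from h import *
p,d=imaging.grab_frame('top'); W=cloud(p,d); q,e=imaging.grab_frame('scene'); V=cloud(q,e,'scene')
for n,c,z0,z1 in [('yellow',(.452,.228),.03,.07),('white',(.449,-.271),.03,.07),('green',(.4453,-.101),.03,.07),('orange',(.637,-.047),.03,.07),('opal',(.447,-.1855),.03,.055),('opalcap',(.447,-.1855),.059,.09),('amber',(.458,.143),.03,.055),('ambercap',(.458,.143),.059,.09)]:
  for w,X,o in(('top',W,d>0),('scene',V,e>0)):
    P=near(X,c,.04,z0,z1,o); print(n,w,len(P),rect(P) if len(P)>3 else '',np.median(P[:,2]).round(4) if len(P) else '')
cv2.imwrite('pics/g12.png',np.hstack([cv2.resize(p[130:290,190:500,::-1],(465,240)),cv2.resize(q[140:320,240:480,::-1],(320,240))]))
E
```

```text
t 41.6 tcp [ 4.628e+02 -1.000e-01  1.520e+02] jaw 91.5 w 58.9 F [ 0.1 -0.6 -0. ] q [-0.56  0.02  0.47  1.95 -0.01  1.2   1.51]
yellow top 187 [451.4 228.6  30.6  31.3   0.6] 0.0436
yellow scene 251 [453.2 230.   31.3  33.1   4. ] 0.045
white top 208 [ 447.9 -270.    31.7   32.2    1.1] 0.0442
white scene 123 [ 449.3 -268.5   32.2   36.1    0.7] 0.046
green top 0  
green scene 219 [444.7 -98.7  43.2  36.3  89.7] 0.0493
orange top 210 [637.2 -46.6  32.   37.   84.1] 0.0391
orange scene 140 [637.7 -45.6  34.9  37.5  82.9] 0.0405
opal top 151 [ 446.8 -185.7   34.7   32.7    1.2] 0.0476
opal scene 120 [ 446.8 -179.2   35.5   25.2   15.9] 0.0451
opalcap top 33 [ 446.3 -186.4   14.5   11.3   88.3] 0.0648
opalcap scene 23 [ 447.4 -181.    11.9   12.4   20.9] 0.0652
amber top 155 [458.4 143.   33.1  35.   88.5] 0.0481
amber scene 191 [457.9 147.2  35.1  30.1  12.5] 0.0472
ambercap top 38 [458.9 142.4  11.7  13.8  89.1] 0.064
ambercap scene 39 [458.6 144.5  13.4  11.8  24.1] 0.065
```

View pics/g12.png

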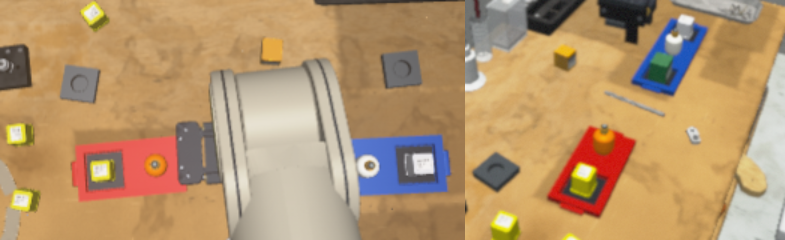

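Both kits are complete, the lamps stand upright in their dimples and the orange box has not moved. The arm is high and touching nothing, so I'm handing in.

```bash
python3 -c "
from bench import ticket
print(ticket.close_job())"
```

```text
the job is handed in; nothing more can be done
None
```

Both kits are made up and the job is handed in at about 42 s, well inside the 128 s limit. The boxes went in first (yellow case, green box, white case), then the opal and amber lamps.

- **Boxes:** in the last check their tops were about 3.5–5 mm above their bench heights, which matches the 4 mm pocket floor. They look square and upright. Green was hidden from the top camera by the arm, so I checked it from the scene camera only.
- **Lamps:** both stand cap up and within about 1.5 mm of their dimple centres, with caps about 2 mm lower than in the nests, as expected. Opal was released at near-zero contact force. Amber was resting at about 3 N when I let go.
- **Orange box:** it did not move.

Two things disagreed with the description or the commands:

- **TCP height:** the real fingertips sit about 34 mm higher than the reported TCP and `bot.tcp_to_tips` imply. My first close on the yellow case shut on air above it without moving it. I measured the offset from depth, allowed for it, and placed everything by relative height after that.
- **Tool tilt:** it drifted to about 1.5° during fast moves. It stayed nearly constant between each grasp and placing, so it did not affect the fits.

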